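# Fetch the reference block from behind the bottles

### The arm

A 7-joint arm with a two-finger parallel gripper is mounted at the origin on the work surface. World frame = base frame: x ahead of the robot, y to its left, z up, the work surface at z = 0. Lengths are in m, angles in degrees, forces in N, time in s.
With the tool pointing down it reaches from about 0.425 to 0.875 m from the base axis. Payload 4.7 kg.
Tool frame: the origin (TCP) lies between the finger pads; the fingertips stand 8 mm ahead of it and the grasp point (between the pads) lies 11 mm behind it (env.tip_extent is the distance from the TCP to the fingertips, in m); z points along the fingers, y is the line along which they close (so a half turn about z gives the same grasp; the last joint's range is limited). The gripper opens to 87 mm and grips with 3 to 60 N. Pads are 19 mm wide; open, the fingers measure 117 mm over their backs; the gripper's body (75 mm by 190 mm) begins 51 mm behind the grasp point.
Start: joints at [71.797, 18.392, -4.016, 83.108, 1.295, 78.541, -3.26], TCP at [0.212, -0.615, 0.231] pointing down, gripper open.
Joint ranges: [-163.93, 163.93], [-17.29, 119.83], [-79.2, 71.16], [3.27, 140.29], [-89.18, 269.18], [5.43, 117.66], [-154.24, 154.24]. Speed limits (degrees/s): [147.25, 147.25, 180, 180, 180, 180, 180].

### API

Orientations are given as [roll, pitch, yaw] about the fixed x, y, z axes, in that order (R = Rz(yaw) Ry(pitch) Rx(roll)).
In Python, from cell import sensors, vision, workorder, env gives the robot as it stands.
- The arm moves only by the tool drive_tool, never from a script. Its argument "moves" is a list of rows, each an object of numbers: "x", "y", "z": the shift along the tool's x, y, z in mm; "rx", "ry", "rz": the turn, a rotation vector about the tool's x, y, z in rad; "fingers": the closure, from -1 (fully open) to 1 (shut). In form: [{"x": .., "y": .., "z": .., "rx": .., "ry": .., "rz": .., "fingers": ..}, ...]. A call has 1 to 20 rows; each row is the pose to reach, as a shift and turn from the pose commanded when the call began, along the tool's axes at that moment; what a row does not reach only later rows make up. A row lasts 1/8 s, in which the tool goes at most 62.5 mm and 10.7 degrees, less where a joint would pass 70% of its speed; a pose out of reach is approached as far as the arm can. A call with a gripper value outside its range is refused whole. The fingers move at their own pace and stop on an object; "force" is the grip in N (left out, the last holds). Time passes only in rows, so rows that repeat a pose let the fingers close. It gives the time, the measured TCP pose, the force, the opening and the grip force at its end, in the units of the state.
- sensors.get_obs(): the state, without advancing time (a new reading comes with each control period).
- vision.read_camera(name): name is "scene" or "top"; returns a dict with "image" (400x640x3 uint8, red, green, blue), "fx", "fy", "cx", "cy" (pixels), "R" (3x3) and "t" (3): a world point X has camera coordinates R X + t. Camera axes: x right, y down, z forward; pixel columns grow to the right and rows downward; lengths in m; the calibration is good to about 2 mm. A picture is of the moment at which its call begins. There is no depth.
- workorder.sign_off(): hands the job in; it is judged then, once.
The state is a dict: "time_s": time; "qpos": joint angles; "joint_velocities": joint speeds; "effort": joint torques, N m; "tool_pos": TCP position; "tool_rot": TCP orientation; "force": force on the tool from outside, world axes, zero at the start; "wrist_torque": the same for the moment, N m; "grip_width": finger opening in m; "grasp_force": force on a finger pad.
Only numpy, scipy, OpenCV 4.12 (cv2) and the standard library are available. Lean on these libraries where they do the work, as an engineer would, in place of code of your own. Each camera call takes 0.05 s, during which the arm holds its last target. There are 200 camera calls.

### The job

Clear the gel bottle, the wipe jar and the spray can off the tray by standing them on the black side mat, then fetch the metal reference block from behind them and lay it flat on the test stand, centred in the white outline and lengthwise along it. Only then put each container back upright on the middle of the coaster of its own colour. Do not knock any container over, and leave the ultrasound probe where it lies.

Things in the scene. Friction and masses are not known exactly. Their poses are not given: they have to be found in the camera images.
- gel_bottle: white gel bottle with blue label and narrow blue cap, standing upright, 54 mm in diameter and 140 mm tall over all, straight-sided up to 105 mm, about 0.22 kg, rigid and closed. Origin: centre of its underside; z up along its axis, its yaw means nothing. Stands at the start on the blue coaster, which is its home
- wipe_jar: white jar with yellow label and yellow lid (lid 56 mm wide), standing upright, 60 mm in diameter and 115 mm tall over all, straight-sided up to 85 mm, about 0.2 kg, rigid and closed. Origin: centre of its underside; z up along its axis, its yaw means nothing. Stands at the start on the yellow coaster, which is its home
- spray_can: green spray can with green cap, standing upright, 52 mm in diameter and 135 mm tall over all, straight-sided up to 115 mm, about 0.24 kg, rigid and closed. Origin: centre of its underside; z up along its axis, its yaw means nothing. Stands at the start on the green coaster, which is its home
- ref_block: silvery aluminium reference block with small dark holes, 45 mm (its x) by 100 mm (its y) by 40 mm high, about 0.45 kg, lying on the grey tray behind (on the far side of) the row of containers, whose axes are about 95 mm from its own; both ends alike. Grip it across its 45 mm width. Origin: centre of its underside
- coaster_blue: thin blue disc, 76 mm in diameter and 3 mm thick, fixed on the grey tray (the tray is 6 mm thick, 200 x 280 mm): the home of the gel bottle. Origin: centre of its underside (6 mm above the table); its top is 3 mm above that. The three coasters stand in a row 85 mm apart along the robot's side of the tray, in any order
- coaster_yellow: thin yellow disc, 76 mm in diameter and 3 mm thick, fixed on the grey tray (the tray is 6 mm thick, 200 x 280 mm): the home of the wipe jar. Origin: centre of its underside (6 mm above the table); its top is 3 mm above that. The three coasters stand in a row 85 mm apart along the robot's side of the tray, in any order
- coaster_green: thin green disc, 76 mm in diameter and 3 mm thick, fixed on the grey tray (the tray is 6 mm thick, 200 x 280 mm): the home of the spray can. Origin: centre of its underside (6 mm above the table); its top is 3 mm above that. The three coasters stand in a row 85 mm apart along the robot's side of the tray, in any order
- side_mat: black rubber mat, fixed, 300 mm (its x) by 130 mm (its y), 4 mm thick, on the left or the right of the tray; room for the three containers in a row along its x about 90 mm apart. Origin: centre of its underside, on the table
- test_stand: test stand, fixed, on the other side of the tray from the mat: black plate 120 mm wide (its y), 15 mm thick, with a white outline 120 mm long (its x) by 61 mm wide painted on it, and a steel column about 35 mm wide and 145 mm high whose near face is about 120 mm from the outline's centre along +x. Origin: on the table under the outline's centre; the plate's top is 15 mm above it
- probe: white ultrasound probe lying loose on the table beyond the tray, about 145 mm long, 62 mm wide, 26 mm high: to be left alone. Origin: on its underside, near its middle

How it is judged (in metres and radians):
On the way, in this order (a step that is already met when the one before it is completed fails the run):
1. all three containers stand released on the side mat, the block not yet moved from its place (within 20 mm) (x of gel_bottle in the frame of side_mat between -0.15 and 0.15 m and y of gel_bottle in the frame of side_mat between -0.065 and 0.065 m and z of gel_bottle in the frame of side_mat between 0 and 0.01 m and angle between each of gel_bottle, wipe_jar, spray_can's own z axis and vertical below 0.1 rad and x of wipe_jar in the frame of side_mat between -0.15 and 0.15 m and y of wipe_jar in the frame of side_mat between -0.065 and 0.065 m and z of wipe_jar in the frame of side_mat between 0 and 0.01 m and x of spray_can in the frame of side_mat between -0.15 and 0.15 m and y of spray_can in the frame of side_mat between -0.065 and 0.065 m and z of spray_can in the frame of side_mat between 0 and 0.01 m and linear speed of each of gel_bottle, wipe_jar, spray_can below 0.02 m/s and contact force between the fingers and gel_bottle below 0.3 N and contact force between the fingers and wipe_jar below 0.3 N and contact force between the fingers and spray_can below 0.3 N and distance of ref_block from where it was at the start of the episode below 0.02 m), for 0.2 s.
2. the block lies released in the outline on the test stand, the containers still on the mat (horizontal distance between ref_block and test_stand below 0.012 m and z of ref_block in the frame of test_stand between 0.011 and 0.02 m and angle between each of ref_block, gel_bottle, wipe_jar, spray_can's own z axis and vertical below 0.1 rad and angle between the y axis of ref_block and the x axis of test_stand, either way round below 0.15 rad and linear speed of ref_block below 0.02 m/s and contact force between the fingers and ref_block below 0.3 N and x of gel_bottle in the frame of side_mat between -0.15 and 0.15 m and y of gel_bottle in the frame of side_mat between -0.065 and 0.065 m and z of gel_bottle in the frame of side_mat between 0 and 0.01 m and x of wipe_jar in the frame of side_mat between -0.15 and 0.15 m and y of wipe_jar in the frame of side_mat between -0.065 and 0.065 m and z of wipe_jar in the frame of side_mat between 0 and 0.01 m and x of spray_can in the frame of side_mat between -0.15 and 0.15 m and y of spray_can in the frame of side_mat between -0.065 and 0.065 m and z of spray_can in the frame of side_mat between 0 and 0.01 m), for 0.2 s.
At the end, for the whole second after the job is handed in: Each container stands upright (within 0.1 rad) and at rest on the coaster of its own colour, its axis within 12 mm of the coaster's centre; the block lies flat on the test stand's plate, its centre within 12 mm of the outline's centre and its length within 0.15 rad of the outline's (horizontal distance between ref_block and test_stand below 0.012 m and z of ref_block in the frame of test_stand between 0.011 and 0.02 m and angle between each of ref_block, gel_bottle, wipe_jar, spray_can's own z axis and vertical below 0.1 rad and angle between the y axis of ref_block and the x axis of test_stand, either way round below 0.15 rad and horizontal distance between gel_bottle and coaster_blue below 0.012 m and z of gel_bottle in the frame of coaster_blue between -0.002 and 0.008 m and horizontal distance between wipe_jar and coaster_yellow below 0.012 m and z of wipe_jar in the frame of coaster_yellow between -0.002 and 0.008 m and horizontal distance between spray_can and coaster_green below 0.012 m and z of spray_can in the frame of coaster_green between -0.002 and 0.008 m and linear speed of each of gel_bottle, wipe_jar, spray_can, ref_block below 0.02 m/s); the robot touches nothing.
It fails at once if the gel bottle is knocked over (angle between gel_bottle's own z axis and vertical above 0.6 rad).
It fails at once if the wipe jar is knocked over (angle between wipe_jar's own z axis and vertical above 0.6 rad).
It fails at once if the spray can is knocked over (angle between spray_can's own z axis and vertical above 0.6 rad).
It fails at once if the ultrasound probe is shifted by more than 15 mm (distance of probe from where it was at the start of the episode above 0.015 m).
It also fails if it takes over 138 s, if anything falls off the work surface, if the arm or the gripper's body presses on something with over 40 N, if the wrist force passes 120 N, or if a joint passes its speed limit or range.

## Working session

There is one attempt and no reset: what is moved stays moved. The work goes in short steps, Python scripts to look and compute and a tool call to move; the robot and the scene stay as the last step left them, time stands still between calls to the robot, and variables do not carry over. Pictures are saved under pics/ and viewed, at most 14 in all, crops included, and the job is handed in when it is done.

Besides the shell and the picture viewer there is one more tool, called after ">>>" as a command line: name --argument value ..., lists and objects as JSON in quotes. drive_tool: Moves the arm, as the interface text tells. Its arguments: {"type":"object","properties":{"moves":{"type":"array"},"force":{"type":"number"}},"required":["moves"]}

```bash
mkdir -p pics; ls; python3 - <<'E'
from cell import sensors, vision, env
import cv2,numpy as np
o=sensors.get_obs()
print(o['time_s'],o['tool_pos'],o['tool_rot'],o['grip_width'],env.tip_extent)
for n in('scene','top'):
    c=vision.read_camera(n); np.savez(f'pics/{n}0.npz',**c); cv2.imwrite(f'pics/{n}0.png',c['image'][:,:,::-1])
    print(n,c['fx'],c['cx'],c['cy'],np.round(c['R'],3).tolist(),c['t'], -np.array(c['R']).T@c['t'])
E
```

```text
pics
0.0 [ 0.21150825 -0.61406453  0.22947154] [-1.79892264e+02  5.38797133e-03  1.90103215e+01] 0.08693946847044118 0.008
scene 435.39218866333005 329.60008088978 200.3509888267706 [[-0.356, 0.934, 0.016], [0.767, 0.302, -0.565], [-0.533, -0.19, -0.825]] [ 0.22135236 -0.48448152  1.36028522] [1.17572201 0.19737226 0.84428494]
top 433.85444948875187 313.4895234202186 197.8645043471921 [[-0.101, -0.995, 0.005], [-0.973, 0.098, -0.211], [0.209, -0.026, -0.978]] [0.04063269 0.64526005 0.77304918] [ 0.46997527 -0.00281056  0.89147738]
```

View pics/top0.png

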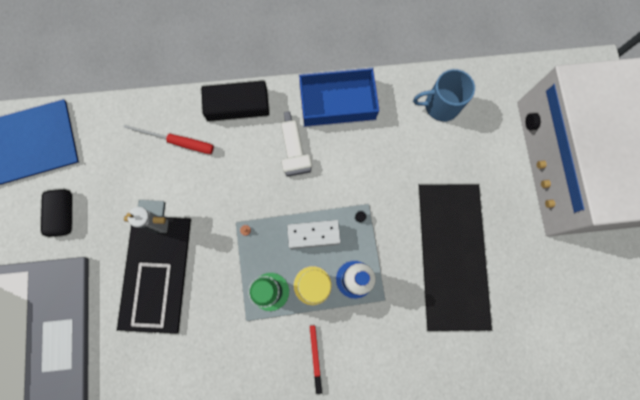

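View pics/scene0.png

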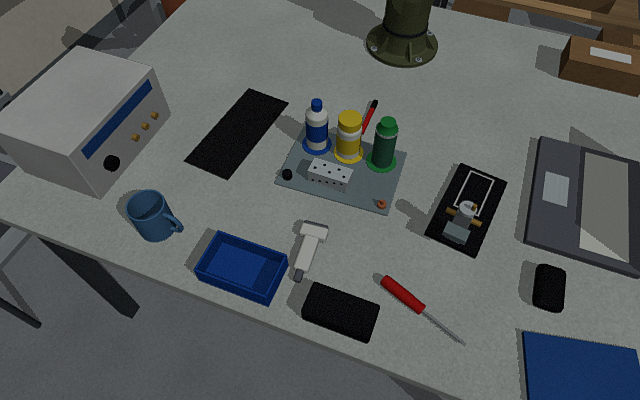

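Top view: containers from left to right are green (268,292), yellow (312,286) and blue (356,280). The block is at (314,234), the mat at (455,257), the stand outline at (152,294) and the probe at (295,145). Scene view: caps at (387,124), (349,118) and (316,104), block at (330,172), mat at (237,133), outline around (475,195). Next I'll measure by masks in both views.

```bash
cat > h.py <<'E'
import numpy as np, cv2
def load(n,k=0): return dict(np.load(f'pics/{n}{k}.npz'))
def ray(c,p):
    d=np.array([(p[0]-c['cx'])/c['fx'],(p[1]-c['cy'])/c['fy'],1.])
    return -c['R'].T@c['t'], c['R'].T@d
def onz(c,p,z):
    o,d=ray(c,p); return o+d*(z-o[2])/d[2]
def tri(c1,p1,c2,p2):
    o1,d1=ray(c1,p1);o2,d2=ray(c2,p2);d1/=np.linalg.norm(d1);d2/=np.linalg.norm(d2)
    s=np.linalg.lstsq(np.c_[d1,-d2],o2-o1,rcond=None)[0]
    a=o1+s[0]*d1;b=o2+s[1]*d2
    return (a+b)/2,np.linalg.norm(a-b)
def comp(m,seed,k=0):
    m=m.astype(np.uint8)
    if k: m=cv2.morphologyEx(m,cv2.MORPH_CLOSE,np.ones((k,k)))
    n,l,s,ce=cv2.connectedComponentsWithStats(m)
    ys,xs=np.nonzero(m); j=np.argmin((xs-seed[0])**2+(ys-seed[1])**2)
    i=l[ys[j],xs[j]]; return (l==i).astype(np.uint8),s[i],ce[i]
def quad(m):
    c=max(cv2.findContours(m,0,cv2.CHAIN_APPROX_NONE)[0],key=cv2.contourArea)
    h=cv2.convexHull(c)
    for e in np.arange(1,25,.5):
        a=cv2.approxPolyDP(h,e,True)
        if len(a)<=4:break
    return a[:,0]
E
python3 - <<'E'
from h import *
T,S=load('top'),load('scene')
def hsv(c): return cv2.cvtColor(c['image'],cv2.COLOR_RGB2HSV)
def masks(c):
    H=hsv(c);h,s,v=cv2.split(H)
    return dict(dark=(v<50),yel=(h>20)&(h<36)&(s>120)&(v>90),grn=(h>60)&(h<90)&(s>130),blu=(h>105)&(h<125)&(s>150)&(v>70),
      blk=(v>150)&(s<40),wht=(v>120)&(s<60))
MT,MS=masks(T),masks(S)
mt=comp(MT['dark'],(455,260))[0]; ms=comp(MS['dark'],(237,133))[0]
for n,c,m in(('top',T,mt),('scene',S,ms)):
    q=quad(m); print('mat',n,q.tolist()); print(np.round([onz(c,p,.004) for p in q],3).tolist())
pl={}
for n,c,m,sd in(('top',T,MT,(152,266)),('scene',S,MS,(487,178))):
    w,s,_=comp(m['wht'],sd); q=quad(w);print('outline',n,s,q.tolist()); print(np.round([onz(c,p,.015) for p in q],3).tolist(),np.mean([onz(c,p,.015) for p in q],0))
for n,c,m,sd in(('top',T,MT,(314,236)),('scene',S,MS,(330,166))):
    w,s,_=comp(m['blk'],sd,5); q=quad(w);print('block',n,s,q.tolist()); print(np.round([onz(c,p,.046) for p in q],3).tolist(),np.mean([onz(c,p,.046) for p in q],0))
for col,a,b in(('grn',(262,290),(388,122)),('yel',(312,286),(349,116)),('blu',(362,278),(316,103))):
    m,s,ce=comp(MT[col],a); m2,s2,ce2=comp(MS[col],b); print(col,s,ce,s2,ce2)
cv2.imwrite('pics/crop1.png',np.hstack([cv2.resize(T['image'][190:340,230:400],None,fx=2.3,fy=2.3,interpolation=2),cv2.resize(S['image'][80:230,270:440],None,fx=2.3,fy=2.3,interpolation=2)])[:,:,::-1])
E
```

```text
mat top [[477, 186], [490, 329], [428, 329], [420, 186]]
[[0.651, -0.372, 0.004], [0.362, -0.345, 0.004], [0.375, -0.224, 0.004], [0.663, -0.252, 0.004]]
mat scene [[288, 103], [227, 179], [184, 161], [249, 88]]
[[0.37, -0.219, 0.004], [0.665, -0.248, 0.004], [0.654, -0.374, 0.004], [0.356, -0.346, 0.004]]
outline top [131 263  40  65 616] [[169, 264], [162, 327], [131, 325], [139, 263]]
[[0.552, 0.275, 0.015], [0.432, 0.292, 0.015], [0.442, 0.352, 0.015], [0.56, 0.334, 0.015]] [0.49660405 0.31325479 0.015     ]
outline scene [488 178   4   2   4] [[491, 179], [488, 178]]
[[0.439, 0.346, 0.015], [0.439, 0.339, 0.015]] [0.43887645 0.3425906  0.015     ]
block top [     0      0    640    400 178348] [[639, 56], [639, 399], [99, 399], [0, 264], [0, 10], [526, 0]]
[[0.891, -0.754, 0.046], [0.219, -0.576, 0.046], [0.32, 0.398, 0.046], [0.582, 0.588, 0.046], [1.139, 0.615, 0.046], [1.05, -0.539, 0.046]] [ 0.70016984 -0.04473184  0.046     ]
block scene [346 133   1   1   1] [[346, 133]]
[[0.455, -0.021, 0.046]] [ 0.45482342 -0.02053869  0.046     ]
grn [251 279  26  26 455] [263.63736264 291.27252747] [377 116  21  20 320] [387.21875 126.14375]
yel [294 268  36  36 945] [312.76296296 284.92698413] [338 110  24  23 403] [350.65260546 120.04962779]
blu [356 272  13  12 124] [361.97580645 277.77419355] [312  98  10  14  83] [316.80722892 103.48192771]
```

View pics/crop1.png

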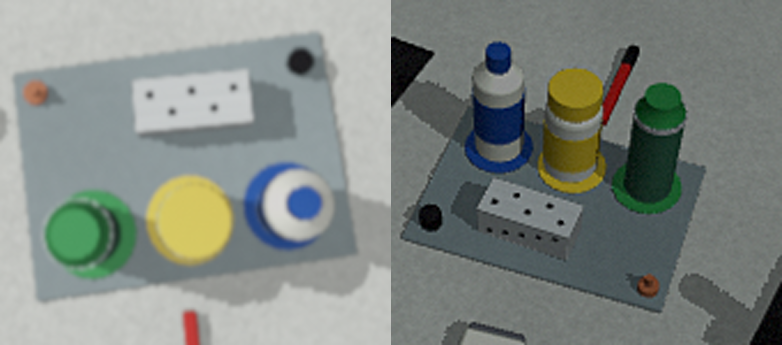

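The crop shows the block's top face at crop pixels (133–252, 70–132), cap tops at (75,233), (190,215) and (304,203), and coloured coaster rims around the bases. Two small knobs stand on the tray's far corners.

```bash
python3 - <<'E'
from h import *
T,S=load('top'),load('scene')
P=dict(grn=((262.8,291),(388.3,122.6),.144),yel=((312.7,284.7),(350.4,118.5),.124),blu=((362,277.8),(316.6,101.3),.149))
for k,(a,b,z) in P.items(): print(k,tri(T,a,S,b),onz(T,a,z),onz(S,b,z))
gt=cv2.cvtColor(T['image'],cv2.COLOR_RGB2GRAY);gs=cv2.cvtColor(S['image'],cv2.COLOR_RGB2GRAY)
for n,c,g,x,y,w,h,th in(('top',T,gt,282,214,64,38,None),('scene',S,gs,300,155,58,40,None)):
    r=cv2.GaussianBlur(g[y:y+h,x:x+w],(3,3),0)
    t,m=cv2.threshold(r,0,1,cv2.THRESH_OTSU)
    m=comp(m,(w//2,h//2),5)[0]; q=quad(m)+[x,y]
    print('block',n,t,q.tolist(),np.round([onz(c,p,.046) for p in q],3).tolist())
# crop-read block top corners
tq=[(287.8,223.5),(338.7,220.4),(339.6,244),(288.7,247.8)]
X=np.array([onz(T,p,.046) for p in tq]);print(np.round(X,3).tolist(),X.mean(0))
sq=[(270+(x-391)/2.3,80+y/2.3) for x,y in((492,180),(582,205),(570,235),(478,208))]
X=np.array([onz(S,p,.046) for p in sq]);print(np.round(X,3).tolist(),X.mean(0))
print([np.round(tri(T,a,S,b)[0],3).tolist() for a,b in zip([tq[2],tq[3],tq[0],tq[1]],[sq[0],sq[1],sq[2],sq[3]])])
# tray quad + rings
for n,c,s in(('top',T,[(20+0,72),(320,33),(357,253),(38,300)]),):
    q=[(230+x/2.3,190+y/2.3) for x,y in s];X=np.array([onz(c,p,.006) for p in q]);print('tray',np.round(X,3).tolist(),X.mean(0))
def ring(c,lo,hi,smin,seeds,z):
    H=cv2.cvtColor(c['image'],cv2.COLOR_RGB2HSV);m=cv2.inRange(H,(lo,smin,40),(hi,255,255))
    w,s,_=comp(m>0,seeds);ct=max(cv2.findContours(w,0,1)[0],key=len)
    X=np.array([onz(c,p,z)[:2]for p in cv2.convexHull(ct)[:,0]]);print(s,cv2.minEnclosingCircle((X*1000).astype(np.float32)))
ring(T,100,125,120,(338,282),.009);ring(T,60,90,100,(285,290),.009);ring(S,100,125,120,(303,148),.009);ring(S,60,90,100,(371,165),.009);ring(S,20,36,100,(338,152),.009)
# outline in scene
m=((gs>90)).astype(np.uint8);m[:160]=0;m[240:]=0;m[:,:450]=0;m[:,500:]=0
w,s,_=comp(m,(480,172));print(s,quad(w).tolist(),[np.round(onz(S,p,.015),3).tolist() for p in quad(w)])
E
```

```text
grn (array([0.47834436, 0.08091453, 0.14273341]), np.float64(0.004660842590163827)) [0.47893008 0.07851259 0.144     ] [0.47876602 0.08332075 0.144     ]
yel (array([ 0.4807986 , -0.0053761 ,  0.12585571]), np.float64(0.0017085093510966045)) [ 0.48105712 -0.00620657  0.124     ] [ 0.47877816 -0.00507349  0.124     ]
blu (array([ 0.48321693, -0.08828749,  0.15210822]), np.float64(0.0025268336226128714)) [ 0.48362414 -0.08987501  0.149     ] [ 0.47990687 -0.08829814  0.149     ]
block top 168.0 [[337, 220], [338, 242], [288, 245], [289, 224]] [[0.602, -0.067, 0.046], [0.558, -0.064, 0.046], [0.562, 0.034, 0.046], [0.603, 0.028, 0.046]]
block scene 103.0 [[357, 155], [347, 182], [308, 170], [314, 155]] [[0.512, 0.028, 0.046], [0.597, 0.033, 0.046], [0.598, -0.064, 0.046], [0.55, -0.068, 0.046]]
[[0.605, 0.03, 0.046], [0.601, -0.07, 0.046], [0.554, -0.067, 0.046], [0.557, 0.033, 0.046]] [ 0.57914017 -0.01841272  0.046     ]
[[0.56, -0.064, 0.046], [0.557, 0.033, 0.046], [0.597, 0.035, 0.046], [0.599, -0.063, 0.046]] [ 0.57832867 -0.01484555  0.046     ]
[[0.555, -0.067, 0.039], [0.557, 0.033, 0.046], [0.603, 0.033, 0.052], [0.6, -0.067, 0.046]]
tray [[0.626, 0.132, 0.006], [0.634, -0.14, 0.006], [0.438, -0.147, 0.006], [0.427, 0.13, 0.006]] [ 0.53143192 -0.0063826   0.006     ]
[336 261  28  37 295] ((485.4311828613281, -90.26493072509766), 36.406002044677734)
[263 273  26  38 342] ((478.5691833496094, 78.93251037597656), 36.17354202270508)
[302 121  30  34 526] ((460.28350830078125, -90.197265625), 60.96926498413086)
[366 137  31  36 555] ((450.73944091796875, 84.96031188964844), 63.54745864868164)
[334 132  30  32 539] ((467.2579040527344, -16.674760818481445), 55.811485290527344)
[453 170  41  49 338] [[470, 170], [493, 180], [472, 218], [453, 205]] [[0.43, 0.294, 0.015], [0.44, 0.351, 0.015], [0.567, 0.324, 0.015], [0.548, 0.276, 0.015]]
```

Estimates so far, consistent between the two views:
- **Containers:** green at (0.479, 0.080), yellow at (0.481, -0.005), blue at (0.484, -0.090).
- **Block:** (0.579, -0.017).
- **Mat:** centre (0.512, -0.298), yaw -5.5°.
- **Stand outline:** centre (0.4965, 0.312), yaw -8°.

Bottle first: go above it, turning to yaw 92.

```bash
cat > go.py <<'E'
import sys,numpy as np
from scipy.spatial.transform import Rotation as R
from cell import sensors
o=sensors.get_obs();r=R.from_euler('xyz',o['tool_rot'],degrees=True)
x,y,z,yaw=map(float,sys.argv[1:5])
t=R.from_euler('xyz',[180,0,yaw],degrees=True)
print('t',round(o['time_s'],2),'at',np.round(o['tool_pos'],4),np.round(o['tool_rot'],2),'q',np.round(o['qpos'],0))
print('shift mm',np.round(r.inv().apply(np.array([x,y,z])-o['tool_pos'])*1000,1),'rot',np.round((r.inv()*t).as_rotvec(),3))
E
python3 go.py 0.484 -0.090 0.23 92
```

```text
t 0.1 at [ 0.2115 -0.6141  0.2296] [-179.9     0.     19.01] q [72. 18. -4. 83.  1. 79. -3.]
shift mm [ 4.284e+02 -4.068e+02  2.000e-01] rot [-2.000e-03 -1.000e-03 -1.274e+00]
```

>>> drive_tool --moves '[{"x": 30,"y": -28,"z": 0,"rz": -0.09,"fingers": -1},{"x": 66,"y": -63,"z": 0,"rz": -0.2},{"x": 107,"y": -102,"z": 0,"rz": -0.32},{"x": 148,"y": -141,"z": 0,"rz": -0.44},{"x": 189,"y": -179,"z": 0,"rz": -0.56},{"x": 230,"y": -218,"z": 0,"rz": -0.68},{"x": 271,"y": -257,"z": 0,"rz": -0.8},{"x": 312,"y": -296,"z": 0,"rz": -0.93},{"x": 353,"y": -335,"z": 0,"rz": -1.05},{"x": 391,"y": -371,"z": 0,"rz": -1.16},{"x": 415,"y": -394,"z": 0,"rz": -1.235},{"x": 428,"y": -407,"z": 0,"rz": -1.274},{"x": 428,"y": -407,"z": 0,"rz": -1.274},{"x": 428,"y": -407,"z": 0,"rz": -1.274}]'

```text
invalid input at $.moves[0]: expected keys x, y, z, rx, ry, rz, fingers
```

```bash
python3 go.py 0.484 -0.090 0.093 92
```

```text
t 0.1 at [ 0.2115 -0.6141  0.2296] [-179.9     0.     19.01] q [72. 18. -4. 83.  1. 79. -3.]
shift mm [ 428.4 -406.5  137.2] rot [-2.000e-03 -1.000e-03 -1.274e+00]
```

All keys are needed in each row.

>>> drive_tool --moves '[{"x": 30,"y": -28,"z": 0,"rx": 0,"ry": 0,"rz": -0.09,"fingers": -1},{"x": 66,"y": -63,"z": 0,"rx": 0,"ry": 0,"rz": -0.2,"fingers": -1},{"x": 107,"y": -102,"z": 0,"rx": 0,"ry": 0,"rz": -0.32,"fingers": -1},{"x": 148,"y": -141,"z": 0,"rx": 0,"ry": 0,"rz": -0.44,"fingers": -1},{"x": 189,"y": -179,"z": 0,"rx": 0,"ry": 0,"rz": -0.56,"fingers": -1},{"x": 230,"y": -218,"z": 0,"rx": 0,"ry": 0,"rz": -0.68,"fingers": -1},{"x": 271,"y": -257,"z": 0,"rx": 0,"ry": 0,"rz": -0.8,"fingers": -1},{"x": 312,"y": -296,"z": 0,"rx": 0,"ry": 0,"rz": -0.93,"fingers": -1},{"x": 353,"y": -335,"z": 0,"rx": 0,"ry": 0,"rz": -1.05,"fingers": -1},{"x": 391,"y": -371,"z": 0,"rx": 0,"ry": 0,"rz": -1.16,"fingers": -1},{"x": 415,"y": -394,"z": 0,"rx": 0,"ry": 0,"rz": -1.235,"fingers": -1},{"x": 428,"y": -407,"z": 0,"rx": 0,"ry": 0,"rz": -1.274,"fingers": -1},{"x": 428,"y": -407,"z": 0,"rx": 0,"ry": 0,"rz": -1.274,"fingers": -1},{"x": 428,"y": -407,"z": 0,"rx": 0,"ry": 0,"rz": -1.274,"fingers": -1}]'

```text
time_s: 1.85
tool_pos: [0.4831, -0.0925, 0.2302]
tool_rot: [-179.9, 0.0, 91.8]
force: [-0.3, -1.1, 0.4]
grip_width: 0.0872
grasp_force: 0.0
```

```bash
python3 go.py 0.484 -0.090 0.093 92
```

```text
t 1.85 at [ 0.4831 -0.0925  0.2302] [-1.7994e+02  4.0000e-02  9.1800e+01] q [ 43.   0. -35. 104.   0.  76.  10.]
shift mm [  2.5   1.1 137.2] rot [-0.001  0.001 -0.003]
```

>>> drive_tool --force 25 --moves '[{"x": 2,"y": 1,"z": 20,"rx": 0,"ry": 0,"rz": 0,"fingers": -1},{"x": 2,"y": 1,"z": 45,"rx": 0,"ry": 0,"rz": 0,"fingers": -1},{"x": 2,"y": 1,"z": 70,"rx": 0,"ry": 0,"rz": 0,"fingers": -1},{"x": 2,"y": 1,"z": 95,"rx": 0,"ry": 0,"rz": 0,"fingers": -1},{"x": 2,"y": 1,"z": 115,"rx": 0,"ry": 0,"rz": 0,"fingers": -1},{"x": 2,"y": 1,"z": 130,"rx": 0,"ry": 0,"rz": 0,"fingers": -1},{"x": 2,"y": 1,"z": 137,"rx": 0,"ry": 0,"rz": 0,"fingers": -1},{"x": 2,"y": 1,"z": 137,"rx": 0,"ry": 0,"rz": 0,"fingers": -1},{"x": 2,"y": 1,"z": 137,"rx": 0,"ry": 0,"rz": 0,"fingers": -0.2},{"x": 2,"y": 1,"z": 137,"rx": 0,"ry": 0,"rz": 0,"fingers": 0.2},{"x": 2,"y": 1,"z": 137,"rx": 0,"ry": 0,"rz": 0,"fingers": 0.6},{"x": 2,"y": 1,"z": 137,"rx": 0,"ry": 0,"rz": 0,"fingers": 1},{"x": 2,"y": 1,"z": 137,"rx": 0,"ry": 0,"rz": 0,"fingers": 1},{"x": 2,"y": 1,"z": 137,"rx": 0,"ry": 0,"rz": 0,"fingers": 1}]'

```text
time_s: 3.6
tool_pos: [0.4845, -0.0884, 0.0936]
tool_rot: [-180.0, 0.0, 92.0]
force: [-2.1, 0.6, 2.5]
grip_width: 0.0537
grasp_force: 25.0
```

```bash
python3 go.py 0.602 -0.307 0.153 176
```

```text
t 3.6 at [ 0.4845 -0.0884  0.0936] [-1.7997e+02  1.0000e-02  9.2000e+01] q [ 41.   9. -36. 113.   6.  60.   5.]
shift mm [-222.6  109.8  -59.4] rot [-1.000e-03 -0.000e+00 -1.466e+00]
```

Gripped at 53.7 mm. Lift, carry to the far mat slot while turning, then lower.

>>> drive_tool --moves '[{"x": 0,"y": 0,"z": -10,"rx": 0,"ry": 0,"rz": 0,"fingers": 1},{"x": 0,"y": 0,"z": -25,"rx": 0,"ry": 0,"rz": 0,"fingers": 1},{"x": 0,"y": 0,"z": -45,"rx": 0,"ry": 0,"rz": 0,"fingers": 1},{"x": -5,"y": 3,"z": -60,"rx": 0,"ry": 0,"rz": -0.04,"fingers": 1},{"x": -20,"y": 10,"z": -60,"rx": 0,"ry": 0,"rz": -0.14,"fingers": 1},{"x": -40,"y": 20,"z": -60,"rx": 0,"ry": 0,"rz": -0.28,"fingers": 1},{"x": -63,"y": 31,"z": -60,"rx": 0,"ry": 0,"rz": -0.42,"fingers": 1},{"x": -86,"y": 43,"z": -60,"rx": 0,"ry": 0,"rz": -0.57,"fingers": 1},{"x": -109,"y": 54,"z": -60,"rx": 0,"ry": 0,"rz": -0.72,"fingers": 1},{"x": -132,"y": 65,"z": -60,"rx": 0,"ry": 0,"rz": -0.87,"fingers": 1},{"x": -155,"y": 77,"z": -60,"rx": 0,"ry": 0,"rz": -1.02,"fingers": 1},{"x": -178,"y": 88,"z": -60,"rx": 0,"ry": 0,"rz": -1.16,"fingers": 1},{"x": -200,"y": 99,"z": -60,"rx": 0,"ry": 0,"rz": -1.3,"fingers": 1},{"x": -215,"y": 106,"z": -60,"rx": 0,"ry": 0,"rz": -1.4,"fingers": 1},{"x": -222,"y": 110,"z": -60,"rx": 0,"ry": 0,"rz": -1.44,"fingers": 1},{"x": -222,"y": 110,"z": -60,"rx": 0,"ry": 0,"rz": -1.44,"fingers": 1},{"x": -222,"y": 110,"z": -60,"rx": 0,"ry": 0,"rz": -1.44,"fingers": 1}]'

```text
time_s: 5.72
tool_pos: [0.6024, -0.3059, 0.1539]
tool_rot: [180.0, 0.0, 174.5]
force: [-1.1, -0.1, -2.4]
grip_width: 0.0534
grasp_force: 25.0
```

```bash
python3 go.py 0.602 -0.307 0.0886 174.5; python3 - <<'E'
from cell import vision
import cv2
cv2.imwrite('pics/s1.png',vision.read_camera('scene')['image'][:300,100:500,::-1])
E
```

```text
t 5.72 at [ 0.6024 -0.3059  0.1539] [179.99   0.   174.49] q [ 52.  29. -38.  84.  18.  74.  97.]
shift mm [ 0.3 -1.2 65.3] rot [ 0.  0. -0.]
```

View pics/s1.png

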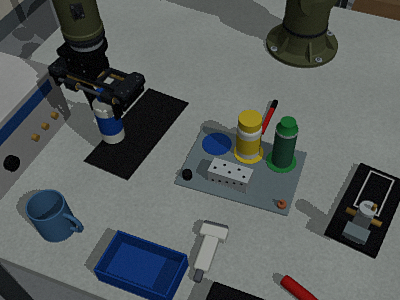

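The picture shows the bottle held over the far end of the mat and clear of the oscilloscope; the blue coaster is uncovered at crop (217,145). Lowering and releasing.

>>> drive_tool --moves '[{"x": 0,"y": -1,"z": 15,"rx": 0,"ry": 0,"rz": 0,"fingers": 1},{"x": 0,"y": -1,"z": 35,"rx": 0,"ry": 0,"rz": 0,"fingers": 1},{"x": 0,"y": -1,"z": 52,"rx": 0,"ry": 0,"rz": 0,"fingers": 1},{"x": 0,"y": -1,"z": 60,"rx": 0,"ry": 0,"rz": 0,"fingers": 1},{"x": 0,"y": -1,"z": 64,"rx": 0,"ry": 0,"rz": 0,"fingers": 1},{"x": 0,"y": -1,"z": 65,"rx": 0,"ry": 0,"rz": 0,"fingers": 1},{"x": 0,"y": -1,"z": 65,"rx": 0,"ry": 0,"rz": 0,"fingers": 1},{"x": 0,"y": -1,"z": 65,"rx": 0,"ry": 0,"rz": 0,"fingers": 0.1},{"x": 0,"y": -1,"z": 65,"rx": 0,"ry": 0,"rz": 0,"fingers": -0.4},{"x": 0,"y": -1,"z": 65,"rx": 0,"ry": 0,"rz": 0,"fingers": -1},{"x": 0,"y": -1,"z": 65,"rx": 0,"ry": 0,"rz": 0,"fingers": -1},{"x": 0,"y": -1,"z": 65,"rx": 0,"ry": 0,"rz": 0,"fingers": -1},{"x": 0,"y": -1,"z": 50,"rx": 0,"ry": 0,"rz": 0,"fingers": -1},{"x": 0,"y": -1,"z": 20,"rx": 0,"ry": 0,"rz": 0,"fingers": -1},{"x": 0,"y": -1,"z": -20,"rx": 0,"ry": 0,"rz": 0,"fingers": -1},{"x": 0,"y": -1,"z": -60,"rx": 0,"ry": 0,"rz": 0,"fingers": -1},{"x": 0,"y": -1,"z": -76,"rx": 0,"ry": 0,"rz": 0,"fingers": -1},{"x": 0,"y": -1,"z": -76,"rx": 0,"ry": 0,"rz": 0,"fingers": -1}]'

```text
time_s: 8.02
tool_pos: [0.6029, -0.3074, 0.2308]
tool_rot: [-179.9, 0.1, 174.5]
force: [-1.2, 0.5, -0.8]
grip_width: 0.0873
grasp_force: 0.0
```

```bash
python3 go.py 0.481 -0.0055 0.23 92
```

```text
t 8.03 at [ 0.6029 -0.3074  0.2308] [-1.7994e+02  1.2000e-01  1.7451e+02] q [ 52.  26. -39.  78.  16.  81.  99.]
shift mm [1.502e+02 2.889e+02 2.000e-01] rot [1.00e-03 2.00e-03 1.44e+00]
```

>>> drive_tool --moves '[{"x": 8,"y": 14,"z": 0,"rx": 0,"ry": 0,"rz": 0.07,"fingers": -1},{"x": 23,"y": 43,"z": 0,"rx": 0,"ry": 0,"rz": 0.21,"fingers": -1},{"x": 38,"y": 73,"z": 0,"rx": 0,"ry": 0,"rz": 0.36,"fingers": -1},{"x": 54,"y": 104,"z": 0,"rx": 0,"ry": 0,"rz": 0.52,"fingers": -1},{"x": 70,"y": 135,"z": 0,"rx": 0,"ry": 0,"rz": 0.67,"fingers": -1},{"x": 86,"y": 165,"z": 0,"rx": 0,"ry": 0,"rz": 0.83,"fingers": -1},{"x": 102,"y": 196,"z": 0,"rx": 0,"ry": 0,"rz": 0.98,"fingers": -1},{"x": 118,"y": 227,"z": 0,"rx": 0,"ry": 0,"rz": 1.14,"fingers": -1},{"x": 134,"y": 258,"z": 0,"rx": 0,"ry": 0,"rz": 1.29,"fingers": -1},{"x": 145,"y": 278,"z": 0,"rx": 0,"ry": 0,"rz": 1.39,"fingers": -1},{"x": 150,"y": 288,"z": 0,"rx": 0,"ry": 0,"rz": 1.44,"fingers": -1},{"x": 150,"y": 289,"z": 0,"rx": 0,"ry": 0,"rz": 1.44,"fingers": -1},{"x": 150,"y": 289,"z": 0,"rx": 0,"ry": 0,"rz": 1.44,"fingers": -1},{"x": 150,"y": 289,"z": 0,"rx": 0,"ry": 0,"rz": 1.44,"fingers": -1}]'

```text
time_s: 9.78
tool_pos: [0.4806, -0.0061, 0.229]
tool_rot: [-180.0, -0.0, 92.0]
force: [0.8, 0.2, -0.4]
grip_width: 0.0868
grasp_force: 0.0
```

```bash
python3 go.py 0.481 -0.0055 0.068 92
```

```text
t 9.78 at [ 0.4806 -0.0061  0.229 ] [-1.7996e+02 -2.0000e-02  9.1970e+01] q [ 40.  -1. -42. 105.  -1.  76.   1.]
shift mm [  0.5   0.5 161. ] rot [-0.001 -0.    -0.001]
```

>>> drive_tool --moves '[{"x": 0,"y": 0,"z": 20,"rx": 0,"ry": 0,"rz": 0,"fingers": -1},{"x": 0,"y": 0,"z": 50,"rx": 0,"ry": 0,"rz": 0,"fingers": -1},{"x": 0,"y": 0,"z": 80,"rx": 0,"ry": 0,"rz": 0,"fingers": -1},{"x": 0,"y": 0,"z": 105,"rx": 0,"ry": 0,"rz": 0,"fingers": -1},{"x": 0,"y": 0,"z": 130,"rx": 0,"ry": 0,"rz": 0,"fingers": -1},{"x": 0,"y": 0,"z": 150,"rx": 0,"ry": 0,"rz": 0,"fingers": -1},{"x": 0,"y": 0,"z": 160,"rx": 0,"ry": 0,"rz": 0,"fingers": -1},{"x": 0,"y": 0,"z": 161,"rx": 0,"ry": 0,"rz": 0,"fingers": -1},{"x": 0,"y": 0,"z": 161,"rx": 0,"ry": 0,"rz": 0,"fingers": -0.4},{"x": 0,"y": 0,"z": 161,"rx": 0,"ry": 0,"rz": 0,"fingers": 0},{"x": 0,"y": 0,"z": 161,"rx": 0,"ry": 0,"rz": 0,"fingers": 0.5},{"x": 0,"y": 0,"z": 161,"rx": 0,"ry": 0,"rz": 0,"fingers": 1},{"x": 0,"y": 0,"z": 161,"rx": 0,"ry": 0,"rz": 0,"fingers": 1},{"x": 0,"y": 0,"z": 161,"rx": 0,"ry": 0,"rz": 0,"fingers": 1}]'

```text
time_s: 11.52
tool_pos: [0.4803, -0.0054, 0.0688]
tool_rot: [-180.0, 0.0, 92.0]
force: [-2.6, -0.7, 6.9]
grip_width: 0.0593
grasp_force: 25.0
```

```bash
python3 go.py 0.512 -0.2985 0.128 174.5
```

```text
t 11.53 at [ 0.4803 -0.0054  0.0688] [-1.7995e+02  3.0000e-02  9.2010e+01] q [ 37.  10. -42. 116.   8.  57.  -7.]
shift mm [-294.1   21.3  -59.1] rot [-1.00e-03 -0.00e+00 -1.44e+00]
```

>>> drive_tool --moves '[{"x": 0,"y": 0,"z": -10,"rx": 0,"ry": 0,"rz": 0,"fingers": 1},{"x": 0,"y": 0,"z": -30,"rx": 0,"ry": 0,"rz": 0,"fingers": 1},{"x": 0,"y": 0,"z": -50,"rx": 0,"ry": 0,"rz": 0,"fingers": 1},{"x": -8,"y": 1,"z": -60,"rx": 0,"ry": 0,"rz": -0.05,"fingers": 1},{"x": -28,"y": 2,"z": -60,"rx": 0,"ry": 0,"rz": -0.15,"fingers": 1},{"x": -53,"y": 4,"z": -60,"rx": 0,"ry": 0,"rz": -0.29,"fingers": 1},{"x": -82,"y": 6,"z": -60,"rx": 0,"ry": 0,"rz": -0.44,"fingers": 1},{"x": -112,"y": 8,"z": -60,"rx": 0,"ry": 0,"rz": -0.6,"fingers": 1},{"x": -142,"y": 10,"z": -60,"rx": 0,"ry": 0,"rz": -0.77,"fingers": 1},{"x": -172,"y": 12,"z": -60,"rx": 0,"ry": 0,"rz": -0.94,"fingers": 1},{"x": -202,"y": 15,"z": -60,"rx": 0,"ry": 0,"rz": -1.1,"fingers": 1},{"x": -232,"y": 17,"z": -60,"rx": 0,"ry": 0,"rz": -1.25,"fingers": 1},{"x": -260,"y": 19,"z": -60,"rx": 0,"ry": 0,"rz": -1.36,"fingers": 1},{"x": -282,"y": 20,"z": -60,"rx": 0,"ry": 0,"rz": -1.42,"fingers": 1},{"x": -294,"y": 21,"z": -60,"rx": 0,"ry": 0,"rz": -1.44,"fingers": 1},{"x": -294,"y": 21,"z": -60,"rx": 0,"ry": 0,"rz": -1.44,"fingers": 1},{"x": -294,"y": 21,"z": -60,"rx": 0,"ry": 0,"rz": -1.44,"fingers": 1}]'

```text
time_s: 13.65
tool_pos: [0.5121, -0.297, 0.1286]
tool_rot: [180.0, -0.0, 174.6]
force: [-0.2, 0.0, -2.5]
grip_width: 0.0599
grasp_force: 25.0
```

```bash
python3 go.py 0.512 -0.2985 0.0636 174.5
```

```text
t 13.65 at [ 0.5121 -0.297   0.1286] [ 1.7996e+02 -1.0000e-02  1.7456e+02] q [ 59.  19. -38.  98.  13.  67. 102.]
shift mm [-0.  -1.6 64.9] rot [ 0.001 -0.     0.001]
```

>>> drive_tool --moves '[{"x": 0,"y": -1,"z": 15,"rx": 0,"ry": 0,"rz": 0,"fingers": 1},{"x": 0,"y": -1,"z": 35,"rx": 0,"ry": 0,"rz": 0,"fingers": 1},{"x": 0,"y": -1,"z": 52,"rx": 0,"ry": 0,"rz": 0,"fingers": 1},{"x": 0,"y": -1,"z": 60,"rx": 0,"ry": 0,"rz": 0,"fingers": 1},{"x": 0,"y": -1,"z": 64,"rx": 0,"ry": 0,"rz": 0,"fingers": 1},{"x": 0,"y": -1,"z": 65,"rx": 0,"ry": 0,"rz": 0,"fingers": 1},{"x": 0,"y": -1,"z": 65,"rx": 0,"ry": 0,"rz": 0,"fingers": 1},{"x": 0,"y": -1,"z": 65,"rx": 0,"ry": 0,"rz": 0,"fingers": 0.1},{"x": 0,"y": -1,"z": 65,"rx": 0,"ry": 0,"rz": 0,"fingers": -0.4},{"x": 0,"y": -1,"z": 65,"rx": 0,"ry": 0,"rz": 0,"fingers": -1},{"x": 0,"y": -1,"z": 65,"rx": 0,"ry": 0,"rz": 0,"fingers": -1},{"x": 0,"y": -1,"z": 65,"rx": 0,"ry": 0,"rz": 0,"fingers": -1},{"x": 0,"y": -1,"z": 50,"rx": 0,"ry": 0,"rz": 0,"fingers": -1},{"x": 0,"y": -1,"z": 20,"rx": 0,"ry": 0,"rz": 0,"fingers": -1},{"x": 0,"y": -1,"z": -20,"rx": 0,"ry": 0,"rz": 0,"fingers": -1},{"x": 0,"y": -1,"z": -60,"rx": 0,"ry": 0,"rz": 0,"fingers": -1},{"x": 0,"y": -1,"z": -95,"rx": 0,"ry": 0,"rz": 0,"fingers": -1},{"x": 0,"y": -1,"z": -101,"rx": 0,"ry": 0,"rz": 0,"fingers": -1},{"x": 0,"y": -1,"z": -101,"rx": 0,"ry": 0,"rz": 0,"fingers": -1}]'

```text
time_s: 16.02
tool_pos: [0.5118, -0.2993, 0.2298]
tool_rot: [-180.0, 0.0, 174.5]
force: [-1.4, -0.1, 0.0]
grip_width: 0.087
grasp_force: 0.0
```

```bash
python3 go.py 0.479 0.080 0.23 92
```

```text
t 16.02 at [ 0.5118 -0.2993  0.2298] [-1.7997e+02  2.0000e-02  1.7452e+02] q [ 61.  15. -39.  91.  10.  78. 105.]
shift mm [ 68.9 374.4  -0.4] rot [-0.00e+00  1.00e-03  1.44e+00]
```

>>> drive_tool --moves '[{"x": 3,"y": 15,"z": 0,"rx": 0,"ry": 0,"rz": 0.06,"fingers": -1},{"x": 9,"y": 47,"z": 0,"rx": 0,"ry": 0,"rz": 0.18,"fingers": -1},{"x": 16,"y": 85,"z": 0,"rx": 0,"ry": 0,"rz": 0.33,"fingers": -1},{"x": 23,"y": 125,"z": 0,"rx": 0,"ry": 0,"rz": 0.48,"fingers": -1},{"x": 30,"y": 165,"z": 0,"rx": 0,"ry": 0,"rz": 0.64,"fingers": -1},{"x": 38,"y": 205,"z": 0,"rx": 0,"ry": 0,"rz": 0.79,"fingers": -1},{"x": 45,"y": 245,"z": 0,"rx": 0,"ry": 0,"rz": 0.94,"fingers": -1},{"x": 52,"y": 285,"z": 0,"rx": 0,"ry": 0,"rz": 1.1,"fingers": -1},{"x": 60,"y": 325,"z": 0,"rx": 0,"ry": 0,"rz": 1.25,"fingers": -1},{"x": 66,"y": 356,"z": 0,"rx": 0,"ry": 0,"rz": 1.37,"fingers": -1},{"x": 69,"y": 371,"z": 0,"rx": 0,"ry": 0,"rz": 1.43,"fingers": -1},{"x": 69,"y": 374,"z": 0,"rx": 0,"ry": 0,"rz": 1.44,"fingers": -1},{"x": 69,"y": 374,"z": 0,"rx": 0,"ry": 0,"rz": 1.44,"fingers": -1},{"x": 69,"y": 374,"z": 0,"rx": 0,"ry": 0,"rz": 1.44,"fingers": -1}]'

```text
time_s: 17.77
tool_pos: [0.4789, 0.0783, 0.2291]
tool_rot: [-180.0, 0.0, 91.9]
force: [1.4, -0.2, 0.8]
grip_width: 0.0872
grasp_force: 0.0
```

```bash
python3 go.py 0.479 0.080 0.093 92
```

```text
t 17.77 at [0.4789 0.0783 0.2291] [-1.7995e+02  1.0000e-02  9.1940e+01] q [ 40.   0. -52. 104.   0.  76. -10.]
shift mm [  1.7   0.3 136.1] rot [-0.001  0.    -0.001]
```

>>> drive_tool --moves '[{"x": 1,"y": 0,"z": 20,"rx": 0,"ry": 0,"rz": 0,"fingers": -1},{"x": 1,"y": 0,"z": 45,"rx": 0,"ry": 0,"rz": 0,"fingers": -1},{"x": 1,"y": 0,"z": 70,"rx": 0,"ry": 0,"rz": 0,"fingers": -1},{"x": 1,"y": 0,"z": 95,"rx": 0,"ry": 0,"rz": 0,"fingers": -1},{"x": 1,"y": 0,"z": 115,"rx": 0,"ry": 0,"rz": 0,"fingers": -1},{"x": 1,"y": 0,"z": 130,"rx": 0,"ry": 0,"rz": 0,"fingers": -1},{"x": 1,"y": 0,"z": 136,"rx": 0,"ry": 0,"rz": 0,"fingers": -1},{"x": 1,"y": 0,"z": 136,"rx": 0,"ry": 0,"rz": 0,"fingers": -1},{"x": 1,"y": 0,"z": 136,"rx": 0,"ry": 0,"rz": 0,"fingers": -0.2},{"x": 1,"y": 0,"z": 136,"rx": 0,"ry": 0,"rz": 0,"fingers": 0.2},{"x": 1,"y": 0,"z": 136,"rx": 0,"ry": 0,"rz": 0,"fingers": 0.6},{"x": 1,"y": 0,"z": 136,"rx": 0,"ry": 0,"rz": 0,"fingers": 1},{"x": 1,"y": 0,"z": 136,"rx": 0,"ry": 0,"rz": 0,"fingers": 1},{"x": 1,"y": 0,"z": 136,"rx": 0,"ry": 0,"rz": 0,"fingers": 1}]'

```text
time_s: 19.52
tool_pos: [0.4788, 0.0805, 0.0936]
tool_rot: [-180.0, 0.0, 92.0]
force: [-0.9, 0.8, 2.1]
grip_width: 0.0515
grasp_force: 25.0
```

```bash
python3 go.py 0.424 -0.290 0.153 174.5
```

```text
t 19.52 at [0.4788 0.0805 0.0936] [-1.7999e+02  1.0000e-02  9.2010e+01] q [ 36.  10. -52. 114.   9.  60. -18.]
shift mm [-368.4  -67.8  -59.3] rot [-0.    0.   -1.44]
```

>>> drive_tool --moves '[{"x": 0,"y": 0,"z": -10,"rx": 0,"ry": 0,"rz": 0,"fingers": 1},{"x": 0,"y": 0,"z": -30,"rx": 0,"ry": 0,"rz": 0,"fingers": 1},{"x": 0,"y": 0,"z": -50,"rx": 0,"ry": 0,"rz": 0,"fingers": 1},{"x": -8,"y": -1,"z": -60,"rx": 0,"ry": 0,"rz": -0.03,"fingers": 1},{"x": -28,"y": -5,"z": -60,"rx": 0,"ry": 0,"rz": -0.11,"fingers": 1},{"x": -57,"y": -10,"z": -60,"rx": 0,"ry": 0,"rz": -0.22,"fingers": 1},{"x": -90,"y": -16,"z": -60,"rx": 0,"ry": 0,"rz": -0.36,"fingers": 1},{"x": -124,"y": -23,"z": -60,"rx": 0,"ry": 0,"rz": -0.5,"fingers": 1},{"x": -158,"y": -29,"z": -60,"rx": 0,"ry": 0,"rz": -0.65,"fingers": 1},{"x": -192,"y": -35,"z": -60,"rx": 0,"ry": 0,"rz": -0.8,"fingers": 1},{"x": -226,"y": -42,"z": -60,"rx": 0,"ry": 0,"rz": -0.95,"fingers": 1},{"x": -260,"y": -48,"z": -60,"rx": 0,"ry": 0,"rz": -1.1,"fingers": 1},{"x": -294,"y": -54,"z": -60,"rx": 0,"ry": 0,"rz": -1.24,"fingers": 1},{"x": -326,"y": -60,"z": -60,"rx": 0,"ry": 0,"rz": -1.35,"fingers": 1},{"x": -351,"y": -65,"z": -60,"rx": 0,"ry": 0,"rz": -1.42,"fingers": 1},{"x": -365,"y": -67,"z": -60,"rx": 0,"ry": 0,"rz": -1.44,"fingers": 1},{"x": -368,"y": -68,"z": -60,"rx": 0,"ry": 0,"rz": -1.44,"fingers": 1},{"x": -368,"y": -68,"z": -60,"rx": 0,"ry": 0,"rz": -1.44,"fingers": 1},{"x": -368,"y": -68,"z": -60,"rx": 0,"ry": 0,"rz": -1.44,"fingers": 1}]'

```text
time_s: 21.9
tool_pos: [0.4241, -0.2887, 0.1536]
tool_rot: [180.0, 0.0, 174.6]
force: [0.2, 0.7, -3.1]
grip_width: 0.0515
grasp_force: 25.0
```

```bash
python3 go.py 0.424 -0.290 0.0886 174.5
```

```text
t 21.9 at [ 0.4241 -0.2887  0.1536] [179.99   0.   174.58] q [ 64.   7. -35. 107.   4.  67. 112.]
shift mm [-0.  -1.3 65. ] rot [0.    0.    0.001]
```

>>> drive_tool --moves '[{"x": 0,"y": -1,"z": 15,"rx": 0,"ry": 0,"rz": 0,"fingers": 1},{"x": 0,"y": -1,"z": 35,"rx": 0,"ry": 0,"rz": 0,"fingers": 1},{"x": 0,"y": -1,"z": 52,"rx": 0,"ry": 0,"rz": 0,"fingers": 1},{"x": 0,"y": -1,"z": 60,"rx": 0,"ry": 0,"rz": 0,"fingers": 1},{"x": 0,"y": -1,"z": 64,"rx": 0,"ry": 0,"rz": 0,"fingers": 1},{"x": 0,"y": -1,"z": 65,"rx": 0,"ry": 0,"rz": 0,"fingers": 1},{"x": 0,"y": -1,"z": 65,"rx": 0,"ry": 0,"rz": 0,"fingers": 1},{"x": 0,"y": -1,"z": 65,"rx": 0,"ry": 0,"rz": 0,"fingers": 0.1},{"x": 0,"y": -1,"z": 65,"rx": 0,"ry": 0,"rz": 0,"fingers": -0.4},{"x": 0,"y": -1,"z": 65,"rx": 0,"ry": 0,"rz": 0,"fingers": -1},{"x": 0,"y": -1,"z": 65,"rx": 0,"ry": 0,"rz": 0,"fingers": -1},{"x": 0,"y": -1,"z": 65,"rx": 0,"ry": 0,"rz": 0,"fingers": -1},{"x": 0,"y": -1,"z": 50,"rx": 0,"ry": 0,"rz": 0,"fingers": -1},{"x": 0,"y": -1,"z": 20,"rx": 0,"ry": 0,"rz": 0,"fingers": -1},{"x": 0,"y": -1,"z": -20,"rx": 0,"ry": 0,"rz": 0,"fingers": -1},{"x": 0,"y": -1,"z": -60,"rx": 0,"ry": 0,"rz": 0,"fingers": -1},{"x": 0,"y": -1,"z": -76,"rx": 0,"ry": 0,"rz": 0,"fingers": -1},{"x": 0,"y": -1,"z": -76,"rx": 0,"ry": 0,"rz": 0,"fingers": -1}]'

```text
time_s: 24.15
tool_pos: [0.4243, -0.291, 0.2307]
tool_rot: [-179.9, 0.1, 174.5]
force: [-0.8, 0.4, -0.3]
grip_width: 0.0872
grasp_force: 0.0
```

```bash
python3 go.py 0.579 -0.017 0.23 90; python3 - <<'E'
from cell import vision
import cv2,numpy as np
for n in('scene','top'):
    c=vision.read_camera(n); np.savez(f'pics/{n}1.npz',**c)
    if n=='scene':a=c['image'][60:260,180:530]
    else: a2=c['image'][160:360,100:500]
cv2.imwrite('pics/v1.png',np.vstack([cv2.resize(a,(700,400))[:300],cv2.resize(a2,(600,300)).copy() if 0 else cv2.copyMakeBorder(cv2.resize(a2,(600,300)),0,0,0,100,0)])[:,:,::-1])
E
```

```text
t 24.15 at [ 0.4243 -0.291   0.2307] [-1.7990e+02  1.1000e-01  1.7451e+02] q [ 65.   3. -35. 101.   2.  76. 114.]
shift mm [-127.8  287.5    0.4] rot [-0.     0.003  1.475]
```

View pics/v1.png

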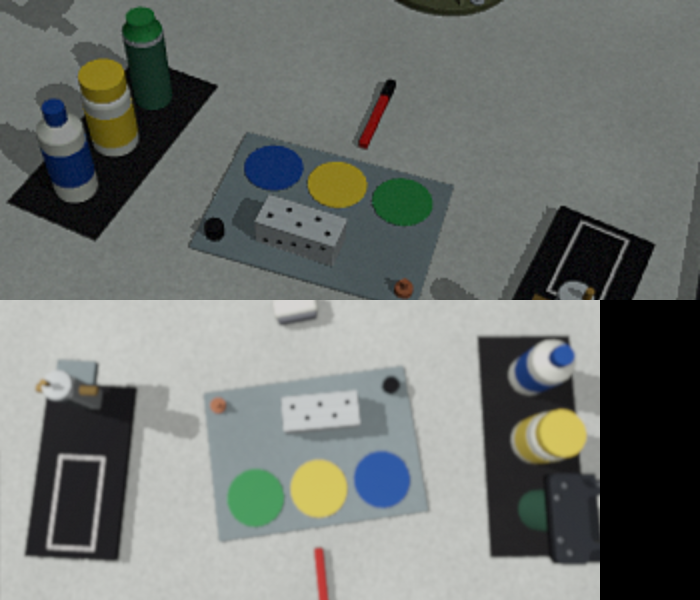

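All three stand on the mat and the coasters are bare: green at (256,497), yellow at (319,488) and blue at (382,479) in the lower half. The block is untouched at (320,411). Measure the coasters and the block again from both views.

```bash
python3 - <<'E'
from h import *
T,S=load('top',1),load('scene',1)
for k,lo,hi,a,b in(('blue',100,125,(355,279),(316,143)),('yel',20,36,(312,285),(349,151)),('grn',60,90,(270,291),(381,160))):
    ce=[];Z=[]
    for c,sd in((T,a),(S,b)):
        H=cv2.cvtColor(c['image'],cv2.COLOR_RGB2HSV)
        w,s,_=comp(cv2.inRange(H,(lo,90,40),(hi,255,255))>0,sd)
        ct=max(cv2.findContours(w,0,1)[0],key=len)
        e=cv2.fitEllipse(ct);ce.append(e[0]);Z.append(onz(c,e[0],.009))
    print(k,np.round(tri(T,ce[0],S,ce[1])[0],4),np.round(Z,4).tolist())
def blk(c,x,y,w,h):
    g=cv2.cvtColor(c['image'],cv2.COLOR_RGB2GRAY)[y:y+h,x:x+w]
    t,m=cv2.threshold(g,0,1,cv2.THRESH_OTSU); m=comp(m,(w//2,h//2),5)[0]
    ct=max(cv2.findContours(m,0,1)[0],key=cv2.contourArea); r=cv2.minAreaRect(ct+np.array([x,y])); return t,r
t,r=blk(T,283,216,62,36);print(t,r,onz(T,r[0],.046))
q=cv2.boxPoints(r);print(np.round([onz(T,p,.046) for p in q],3).tolist())
# stand outline centre, holes between views
for c,th,roi in((T,110,(125,255,60,80)),(S,80,(450,165,50,60))):
    g=cv2.cvtColor(c['image'],cv2.COLOR_RGB2GRAY);x,y,w,h=roi
    m=(g[y:y+h,x:x+w]>th).astype(np.uint8)
    n,l,s,ce=cv2.connectedComponentsWithStats(m);print(s[1:].tolist())
E
python3 - <<'E'
import sys;sys.path.insert(0,'.')
import os;os.chdir('.')
from h import *
T,S=load('top',1),load('scene',1)
cv2.imwrite('pics/v2.png',np.hstack([cv2.resize(T['image'][250:340,120:200],None,fx=5,fy=5,interpolation=2),cv2.resize(S['image'][160:250,440:515],None,fx=5,fy=5,interpolation=2)])[:,:,::-1])
E
```

```text
blue [ 0.4848 -0.0893  0.0099] [[0.4851, -0.0903, 0.009], [0.4838, -0.0886, 0.009]]
yel [ 0.4813 -0.0046  0.0096] [[0.4816, -0.0056, 0.009], [0.4805, -0.0037, 0.009]]
grn [0.4779 0.08   0.0095] [[0.4782, 0.079, 0.009], [0.4772, 0.081, 0.009]]
166.0 ((312.6926574707031, 233.11888122558594), (22.81500816345215, 51.333763122558594), 84.80557250976562) [ 0.58078238 -0.01654542  0.046     ]
[[0.604, 0.034, 0.046], [0.603, -0.067, 0.046], [0.558, -0.066, 0.046], [0.559, 0.034, 0.046]]
[[0, 0, 2, 12, 17], [6, 7, 40, 66, 663], [0, 31, 60, 49, 281]]
[[0, 0, 8, 16, 63], [18, 0, 32, 14, 231], [3, 5, 42, 55, 398], [40, 37, 10, 23, 121], [0, 57, 2, 3, 4], [3, 59, 1, 1, 1]]
```

View pics/v2.png

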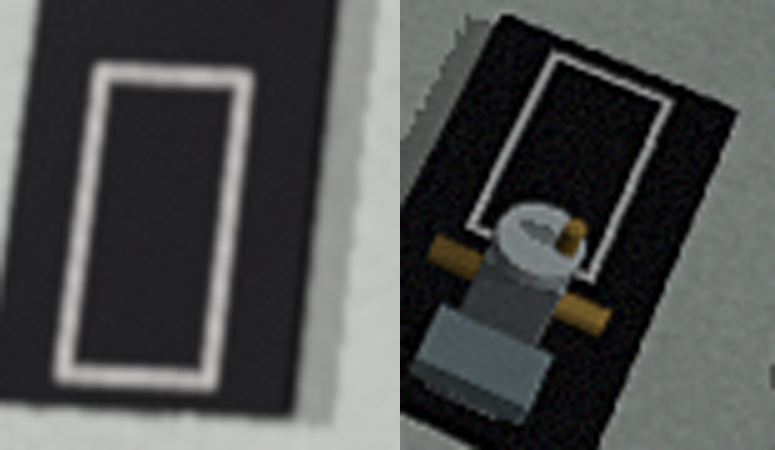

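The left half (top view) shows the outline's outer corners at crop (93,63), (254,72), (215,390) and (53,380). The right half (scene view) shows them at (555,50), (674,100), (592,285) and (466,228), with the column beyond the far end.

```bash
python3 - <<'E'
from h import *
T,S=load('top',1),load('scene',1)
t=[(93,63),(254,72),(215,390),(53,380)]; s=[(592,285),(466,228),(555,50),(674,100)]
t=[(120+x/5,250+y/5) for x,y in t]; s=[(440+(x-400)/5,160+y/5) for x,y in s]
for c,q in((T,t),(S,s)):
    X=np.array([onz(c,p,.015) for p in q]);d=X[0]+X[1]-X[2]-X[3];print(np.round(X,3).tolist(),X.mean(0),np.degrees(np.arctan2(d[1],d[0])))
print(np.round([tri(T,a,S,b)[0] for a,b in zip(t,s)],3))
print(np.mean([tri(T,a,S,b)[0] for a,b in zip(t,s)],0))
E
```

```text
[[0.561, 0.335, 0.015], [0.551, 0.271, 0.015], [0.43, 0.29, 0.015], [0.44, 0.353, 0.015]] [0.49556935 0.31229393 0.015     ] -8.587093355905337
[[0.559, 0.337, 0.015], [0.549, 0.277, 0.015], [0.429, 0.296, 0.015], [0.439, 0.355, 0.015]] [0.49399719 0.31625148 0.015     ] -8.911767368077808
[[0.561 0.336 0.017]
 [0.55  0.274 0.015]
 [0.429 0.294 0.014]
 [0.44  0.354 0.015]]
[0.4950608 0.3142764 0.0151525]
```

>>> drive_tool --moves '[{"x": -5,"y": 12,"z": 0,"rx": 0,"ry": 0,"rz": 0.06,"fingers": -1},{"x": -17,"y": 38,"z": 0,"rx": 0,"ry": 0,"rz": 0.2,"fingers": -1},{"x": -30,"y": 67,"z": 0,"rx": 0,"ry": 0,"rz": 0.35,"fingers": -1},{"x": -44,"y": 98,"z": 0,"rx": 0,"ry": 0,"rz": 0.5,"fingers": -1},{"x": -58,"y": 130,"z": 0,"rx": 0,"ry": 0,"rz": 0.67,"fingers": -1},{"x": -72,"y": 162,"z": 0,"rx": 0,"ry": 0,"rz": 0.83,"fingers": -1},{"x": -86,"y": 194,"z": 0,"rx": 0,"ry": 0,"rz": 0.99,"fingers": -1},{"x": -100,"y": 226,"z": 0,"rx": 0,"ry": 0,"rz": 1.16,"fingers": -1},{"x": -114,"y": 256,"z": 0,"rx": 0,"ry": 0,"rz": 1.31,"fingers": -1},{"x": -123,"y": 276,"z": 0,"rx": 0,"ry": 0,"rz": 1.42,"fingers": -1},{"x": -128,"y": 287,"z": 0,"rx": 0,"ry": 0,"rz": 1.475,"fingers": -1},{"x": -128,"y": 287,"z": 0,"rx": 0,"ry": 0,"rz": 1.475,"fingers": -1},{"x": -128,"y": 287,"z": 0,"rx": 0,"ry": 0,"rz": 1.475,"fingers": -1},{"x": -128,"y": 287,"z": 0,"rx": 0,"ry": 0,"rz": 1.475,"fingers": -1}]'

```text
time_s: 26.0
tool_pos: [0.5782, -0.0182, 0.2291]
tool_rot: [-180.0, 0.0, 90.0]
force: [-0.2, 0.4, -0.9]
grip_width: 0.0867
grasp_force: 0.0
```

```bash
python3 go.py 0.580 -0.016 0.020 90.5
```

```text
t 26.0 at [ 0.5782 -0.0182  0.2291] [-1.7996e+02  2.0000e-02  8.9950e+01] q [ 36.  14. -43.  93.  10.  77.  -8.]
shift mm [  2.3   2.  209.1] rot [-0.001  0.    -0.01 ]
```

>>> drive_tool --force 35 --moves '[{"x": 2,"y": 1,"z": 20,"rx": 0,"ry": 0,"rz": -0.01,"fingers": -1},{"x": 2,"y": 1,"z": 55,"rx": 0,"ry": 0,"rz": -0.01,"fingers": -1},{"x": 2,"y": 1,"z": 95,"rx": 0,"ry": 0,"rz": -0.01,"fingers": -1},{"x": 2,"y": 1,"z": 135,"rx": 0,"ry": 0,"rz": -0.01,"fingers": -1},{"x": 2,"y": 1,"z": 165,"rx": 0,"ry": 0,"rz": -0.01,"fingers": -1},{"x": 2,"y": 1,"z": 190,"rx": 0,"ry": 0,"rz": -0.01,"fingers": -1},{"x": 2,"y": 1,"z": 204,"rx": 0,"ry": 0,"rz": -0.01,"fingers": -1},{"x": 2,"y": 1,"z": 209,"rx": 0,"ry": 0,"rz": -0.01,"fingers": -1},{"x": 2,"y": 1,"z": 209,"rx": 0,"ry": 0,"rz": -0.01,"fingers": -1},{"x": 2,"y": 1,"z": 209,"rx": 0,"ry": 0,"rz": -0.01,"fingers": -0.2},{"x": 2,"y": 1,"z": 209,"rx": 0,"ry": 0,"rz": -0.01,"fingers": 0.2},{"x": 2,"y": 1,"z": 209,"rx": 0,"ry": 0,"rz": -0.01,"fingers": 0.6},{"x": 2,"y": 1,"z": 209,"rx": 0,"ry": 0,"rz": -0.01,"fingers": 1},{"x": 2,"y": 1,"z": 209,"rx": 0,"ry": 0,"rz": -0.01,"fingers": 1},{"x": 2,"y": 1,"z": 209,"rx": 0,"ry": 0,"rz": -0.01,"fingers": 1}]'

```text
time_s: 27.88
tool_pos: [0.5798, -0.0152, 0.0206]
tool_rot: [180.0, 0.0, 90.6]
force: [0.9, 0.4, -0.0]
grip_width: 0.0449
grasp_force: 34.9
```

```bash
python3 go.py 0.495 0.3145 0.10 171.3; python3 - <<'E'
from cell import vision,sensors
from h import *
o=sensors.get_obs();print(o['time_s'],o['tool_pos'],o['grip_width'])
c=vision.read_camera('scene');T=vision.read_camera('top')
cv2.imwrite('pics/v3.png',np.hstack([cv2.resize(T['image'][180:330,220:400],None,fx=2.2,fy=2.2),cv2.resize(c['image'][80:230,260:440],None,fx=2.2,fy=2.2)])[:,:,::-1])
E
```

```text
t 27.88 at [ 0.5798 -0.0152  0.0206] [1.7998e+02 1.0000e-02 9.0590e+01] q [ 32.  26. -39. 104.  20.  56. -15.]
shift mm [330.5 -81.4 -79.4] rot [ 0.     0.    -1.409]
27.875 [ 0.57978743 -0.01517982  0.02061746] 0.04490678202706651
```

View pics/v3.png

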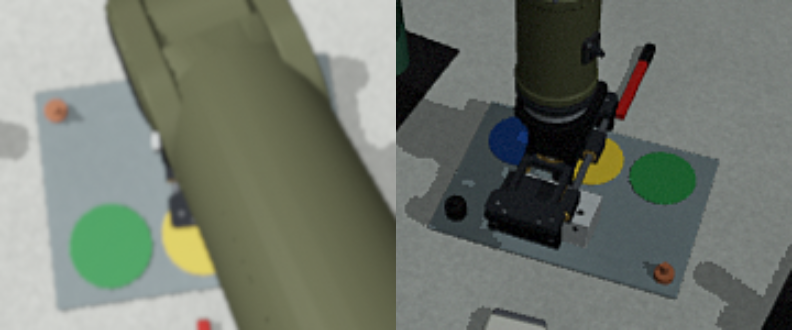

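Block gripped squarely at 44.9 mm; the picture shows it between the fingers with one end sticking out at (585,210). Lift 100 mm and carry it to the stand, turning early to stay clear of the column.

>>> drive_tool --moves '[{"x": 0,"y": 0,"z": -10,"rx": 0,"ry": 0,"rz": 0,"fingers": 1},{"x": 0,"y": 0,"z": -30,"rx": 0,"ry": 0,"rz": 0,"fingers": 1},{"x": 0,"y": 0,"z": -55,"rx": 0,"ry": 0,"rz": 0,"fingers": 1},{"x": 0,"y": 0,"z": -80,"rx": 0,"ry": 0,"rz": -0.05,"fingers": 1},{"x": 8,"y": -2,"z": -95,"rx": 0,"ry": 0,"rz": -0.18,"fingers": 1},{"x": 26,"y": -6,"z": -100,"rx": 0,"ry": 0,"rz": -0.33,"fingers": 1},{"x": 52,"y": -13,"z": -100,"rx": 0,"ry": 0,"rz": -0.48,"fingers": 1},{"x": 82,"y": -20,"z": -100,"rx": 0,"ry": 0,"rz": -0.63,"fingers": 1},{"x": 112,"y": -27,"z": -100,"rx": 0,"ry": 0,"rz": -0.78,"fingers": 1},{"x": 142,"y": -35,"z": -100,"rx": 0,"ry": 0,"rz": -0.93,"fingers": 1},{"x": 172,"y": -42,"z": -100,"rx": 0,"ry": 0,"rz": -1.08,"fingers": 1},{"x": 202,"y": -50,"z": -100,"rx": 0,"ry": 0,"rz": -1.21,"fingers": 1},{"x": 232,"y": -57,"z": -100,"rx": 0,"ry": 0,"rz": -1.31,"fingers": 1},{"x": 262,"y": -64,"z": -100,"rx": 0,"ry": 0,"rz": -1.38,"fingers": 1},{"x": 292,"y": -72,"z": -100,"rx": 0,"ry": 0,"rz": -1.41,"fingers": 1},{"x": 316,"y": -78,"z": -100,"rx": 0,"ry": 0,"rz": -1.41,"fingers": 1},{"x": 328,"y": -81,"z": -100,"rx": 0,"ry": 0,"rz": -1.41,"fingers": 1},{"x": 330,"y": -81,"z": -100,"rx": 0,"ry": 0,"rz": -1.41,"fingers": 1},{"x": 330,"y": -81,"z": -100,"rx": 0,"ry": 0,"rz": -1.41,"fingers": 1},{"x": 330,"y": -81,"z": -100,"rx": 0,"ry": 0,"rz": -1.41,"fingers": 1}]'

```text
time_s: 30.48
tool_pos: [0.496, 0.3125, 0.1204]
tool_rot: [-179.9, 0.0, 171.2]
force: [0.3, -0.6, -4.7]
grip_width: 0.0449
grasp_force: 34.9
```

```bash
python3 go.py 0.495 0.3145 0.0296 171.3; python3 - <<'E'
from cell import vision,sensors
from h import *
c=vision.read_camera('scene');T=vision.read_camera('top')
np.savez('pics/top2.npz',**T)
cv2.imwrite('pics/v4.png',np.hstack([cv2.resize(T['image'][180:350,80:260],None,fx=2.2,fy=2.2),cv2.resize(c['image'][80:250,400:580],None,fx=2.2,fy=2.2)])[:,:,::-1])
E
```

```text
t 30.48 at [0.496  0.3125 0.1204] [-1.7994e+02  1.0000e-02  1.7125e+02] q [ 14.  27. -60.  99.  25.  69.  28.]
shift mm [ 1.3  1.9 90.8] rot [-0.001  0.    -0.001]
```

View pics/v4.png

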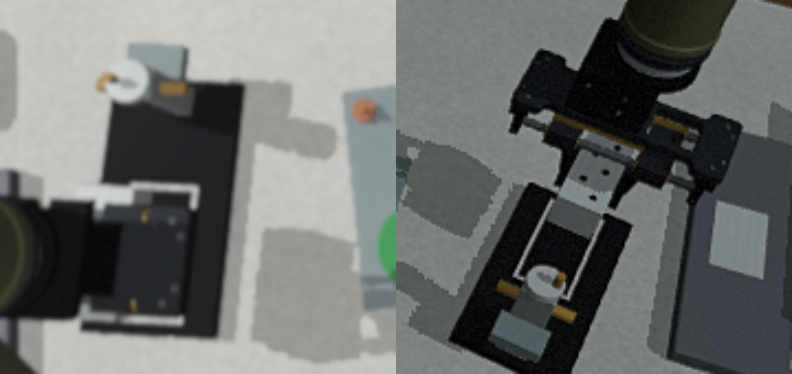

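The block hangs over the near part of the outline and clear of the column, aligned with it. Lower and release.

>>> drive_tool --moves '[{"x": 1,"y": 1,"z": 15,"rx": 0,"ry": 0,"rz": 0,"fingers": 1},{"x": 1,"y": 1,"z": 38,"rx": 0,"ry": 0,"rz": 0,"fingers": 1},{"x": 1,"y": 1,"z": 60,"rx": 0,"ry": 0,"rz": 0,"fingers": 1},{"x": 1,"y": 1,"z": 76,"rx": 0,"ry": 0,"rz": 0,"fingers": 1},{"x": 1,"y": 1,"z": 86,"rx": 0,"ry": 0,"rz": 0,"fingers": 1},{"x": 1,"y": 1,"z": 90,"rx": 0,"ry": 0,"rz": 0,"fingers": 1},{"x": 1,"y": 1,"z": 91,"rx": 0,"ry": 0,"rz": 0,"fingers": 1},{"x": 1,"y": 1,"z": 91,"rx": 0,"ry": 0,"rz": 0,"fingers": 1},{"x": 1,"y": 1,"z": 91,"rx": 0,"ry": 0,"rz": 0,"fingers": 0.4},{"x": 1,"y": 1,"z": 91,"rx": 0,"ry": 0,"rz": 0,"fingers": -0.2},{"x": 1,"y": 1,"z": 91,"rx": 0,"ry": 0,"rz": 0,"fingers": -0.7},{"x": 1,"y": 1,"z": 91,"rx": 0,"ry": 0,"rz": 0,"fingers": -1},{"x": 1,"y": 1,"z": 91,"rx": 0,"ry": 0,"rz": 0,"fingers": -1},{"x": 1,"y": 1,"z": 75,"rx": 0,"ry": 0,"rz": 0,"fingers": -1},{"x": 1,"y": 1,"z": 45,"rx": 0,"ry": 0,"rz": 0,"fingers": -1},{"x": 1,"y": 1,"z": 0,"rx": 0,"ry": 0,"rz": 0,"fingers": -1},{"x": 1,"y": 1,"z": -50,"rx": 0,"ry": 0,"rz": 0,"fingers": -1},{"x": 1,"y": 1,"z": -90,"rx": 0,"ry": 0,"rz": 0,"fingers": -1},{"x": 1,"y": 1,"z": -110,"rx": 0,"ry": 0,"rz": 0,"fingers": -1},{"x": 1,"y": 1,"z": -110,"rx": 0,"ry": 0,"rz": 0,"fingers": -1}]'

```text
time_s: 33.08
tool_pos: [0.4948, 0.3156, 0.2317]
tool_rot: [179.9, 0.1, 171.4]
force: [-0.3, 0.2, -0.8]
grip_width: 0.0873
grasp_force: 0.0
```

```bash
python3 go.py 0.424 -0.290 0.23 174.5; python3 - <<'E'
from cell import vision,sensors
from h import *
c=vision.read_camera('scene');T=vision.read_camera('top')
np.savez('pics/top3.npz',**T);np.savez('pics/scene3.npz',**c)
cv2.imwrite('pics/v5.png',np.hstack([cv2.resize(T['image'][240:340,110:190],None,fx=5,fy=5,interpolation=2),cv2.resize(c['image'][150:250,440:515],None,fx=5,fy=5,interpolation=2)])[:,:,::-1])
E
```

```text
t 33.08 at [0.4948 0.3156 0.2317] [1.7994e+02 1.2000e-01 1.7136e+02] q [ 16.  22. -64.  91.  20.  80.  32.]
shift mm [ -20.9 -609.3    1.1] rot [ 0.001  0.002 -0.055]
```

View pics/v5.png

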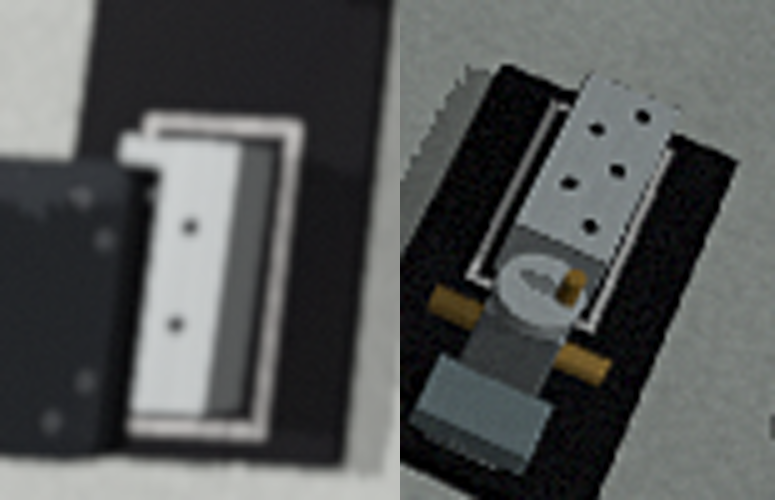

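The block lies inside the outline with a white margin all round. I'll get its centre from the top-face corners: top view (243,142), (205,412); scene view (585,73), (676,112), (608,263), (517,225).

```bash
python3 - <<'E'
from h import *
T,S=load('top',3),load('scene',3)
s=[(440+(x-400)/5,150+y/5) for x,y in((585,73),(676,112),(608,263),(517,225))]
X=np.array([onz(S,p,.055) for p in s]);print(np.round(X,3).tolist(),X.mean(0),np.degrees(np.arctan2(*(X[2]+X[3]-X[0]-X[1])[[1,0]])))
t=[(110+x/5,240+y/5) for x,y in((243,142),(205,412),(130,412))]
print(np.round([onz(T,p,.055) for p in t],3).tolist())
so=[(440+(x-400)/5,150+y/5) for x,y in((555,100),(674,150),(592,333),(468,278))]
X=np.array([onz(S,p,.015) for p in so]);print(X.mean(0))
E
```

```text
[[0.444, 0.301, 0.055], [0.452, 0.345, 0.055], [0.548, 0.33, 0.055], [0.543, 0.289, 0.055]] [0.49662402 0.31629339 0.055     ] -8.147956775013595
[[0.542, 0.282, 0.055], [0.444, 0.299, 0.055], [0.447, 0.326, 0.055]]
[0.49364315 0.31642005 0.015     ]
```

In the same view the block is within about 3 mm of the outline's centre, yaw -8°. Now return the can: go back to the near mat slot.

>>> drive_tool --force 25 --moves '[{"x": -1,"y": -15,"z": 0,"rx": 0,"ry": 0,"rz": 0,"fingers": -1},{"x": -2,"y": -45,"z": 0,"rx": 0,"ry": 0,"rz": 0,"fingers": -1},{"x": -3,"y": -85,"z": 0,"rx": 0,"ry": 0,"rz": -0.01,"fingers": -1},{"x": -5,"y": -130,"z": 0,"rx": 0,"ry": 0,"rz": -0.01,"fingers": -1},{"x": -6,"y": -175,"z": 0,"rx": 0,"ry": 0,"rz": -0.02,"fingers": -1},{"x": -8,"y": -220,"z": 0,"rx": 0,"ry": 0,"rz": -0.02,"fingers": -1},{"x": -9,"y": -265,"z": 0,"rx": 0,"ry": 0,"rz": -0.03,"fingers": -1},{"x": -11,"y": -310,"z": 0,"rx": 0,"ry": 0,"rz": -0.03,"fingers": -1},{"x": -12,"y": -355,"z": 0,"rx": 0,"ry": 0,"rz": -0.04,"fingers": -1},{"x": -14,"y": -400,"z": 0,"rx": 0,"ry": 0,"rz": -0.04,"fingers": -1},{"x": -15,"y": -445,"z": 0,"rx": 0,"ry": 0,"rz": -0.04,"fingers": -1},{"x": -17,"y": -490,"z": 0,"rx": 0,"ry": 0,"rz": -0.05,"fingers": -1},{"x": -19,"y": -535,"z": 0,"rx": 0,"ry": 0,"rz": -0.05,"fingers": -1},{"x": -20,"y": -575,"z": 0,"rx": 0,"ry": 0,"rz": -0.055,"fingers": -1},{"x": -21,"y": -600,"z": 0,"rx": 0,"ry": 0,"rz": -0.055,"fingers": -1},{"x": -21,"y": -609,"z": 0,"rx": 0,"ry": 0,"rz": -0.055,"fingers": -1},{"x": -21,"y": -609,"z": 0,"rx": 0,"ry": 0,"rz": -0.055,"fingers": -1},{"x": -21,"y": -609,"z": 0,"rx": 0,"ry": 0,"rz": -0.055,"fingers": -1}]'

```text
time_s: 35.42
tool_pos: [0.4244, -0.2884, 0.2306]
tool_rot: [180.0, 0.0, 174.7]
force: [0.1, 0.9, 0.1]
grip_width: 0.0868
grasp_force: 0.0
```

```bash
python3 go.py 0.424 -0.290 0.0886 174.5
```

```text
t 35.42 at [ 0.4244 -0.2884  0.2306] [179.99   0.   174.65] q [ 71.   4. -41. 101.   3.  76. 114.]
shift mm [  0.2  -1.6 142. ] rot [0.    0.    0.003]
```

>>> drive_tool --moves '[{"x": 0,"y": -1,"z": 20,"rx": 0,"ry": 0,"rz": 0,"fingers": -1},{"x": 0,"y": -1,"z": 45,"rx": 0,"ry": 0,"rz": 0,"fingers": -1},{"x": 0,"y": -1,"z": 75,"rx": 0,"ry": 0,"rz": 0,"fingers": -1},{"x": 0,"y": -1,"z": 100,"rx": 0,"ry": 0,"rz": 0,"fingers": -1},{"x": 0,"y": -1,"z": 122,"rx": 0,"ry": 0,"rz": 0,"fingers": -1},{"x": 0,"y": -1,"z": 136,"rx": 0,"ry": 0,"rz": 0,"fingers": -1},{"x": 0,"y": -1,"z": 142,"rx": 0,"ry": 0,"rz": 0,"fingers": -1},{"x": 0,"y": -1,"z": 142,"rx": 0,"ry": 0,"rz": 0,"fingers": -1},{"x": 0,"y": -1,"z": 142,"rx": 0,"ry": 0,"rz": 0,"fingers": -0.2},{"x": 0,"y": -1,"z": 142,"rx": 0,"ry": 0,"rz": 0,"fingers": 0.2},{"x": 0,"y": -1,"z": 142,"rx": 0,"ry": 0,"rz": 0,"fingers": 0.6},{"x": 0,"y": -1,"z": 142,"rx": 0,"ry": 0,"rz": 0,"fingers": 1},{"x": 0,"y": -1,"z": 142,"rx": 0,"ry": 0,"rz": 0,"fingers": 1},{"x": 0,"y": -1,"z": 142,"rx": 0,"ry": 0,"rz": 0,"fingers": 1}]'

```text
time_s: 37.17
tool_pos: [0.4237, -0.2912, 0.0887]
tool_rot: [-180.0, 0.0, 174.5]
force: [-0.7, 0.2, 1.4]
grip_width: 0.0511
grasp_force: 25.0
```

```bash
python3 go.py 0.478 0.080 0.153 92
```

```text
t 37.17 at [ 0.4237 -0.2912  0.0887] [-179.99    0.    174.51] q [ 69.  13. -41. 111.   9.  60. 109.]
shift mm [-18.6 374.7 -64.4] rot [-0.    0.    1.44]
```

>>> drive_tool --moves '[{"x": 0,"y": 0,"z": -10,"rx": 0,"ry": 0,"rz": 0,"fingers": 1},{"x": 0,"y": 0,"z": -30,"rx": 0,"ry": 0,"rz": 0,"fingers": 1},{"x": 0,"y": 0,"z": -53,"rx": 0,"ry": 0,"rz": 0,"fingers": 1},{"x": 0,"y": 8,"z": -65,"rx": 0,"ry": 0,"rz": 0.02,"fingers": 1},{"x": -1,"y": 28,"z": -65,"rx": 0,"ry": 0,"rz": 0.1,"fingers": 1},{"x": -3,"y": 57,"z": -65,"rx": 0,"ry": 0,"rz": 0.21,"fingers": 1},{"x": -5,"y": 91,"z": -65,"rx": 0,"ry": 0,"rz": 0.35,"fingers": 1},{"x": -6,"y": 126,"z": -65,"rx": 0,"ry": 0,"rz": 0.5,"fingers": 1},{"x": -8,"y": 161,"z": -65,"rx": 0,"ry": 0,"rz": 0.65,"fingers": 1},{"x": -10,"y": 196,"z": -65,"rx": 0,"ry": 0,"rz": 0.8,"fingers": 1},{"x": -11,"y": 231,"z": -65,"rx": 0,"ry": 0,"rz": 0.95,"fingers": 1},{"x": -13,"y": 266,"z": -65,"rx": 0,"ry": 0,"rz": 1.1,"fingers": 1},{"x": -15,"y": 301,"z": -65,"rx": 0,"ry": 0,"rz": 1.24,"fingers": 1},{"x": -16,"y": 333,"z": -65,"rx": 0,"ry": 0,"rz": 1.35,"fingers": 1},{"x": -18,"y": 358,"z": -65,"rx": 0,"ry": 0,"rz": 1.42,"fingers": 1},{"x": -19,"y": 371,"z": -65,"rx": 0,"ry": 0,"rz": 1.44,"fingers": 1},{"x": -19,"y": 375,"z": -65,"rx": 0,"ry": 0,"rz": 1.44,"fingers": 1},{"x": -19,"y": 375,"z": -65,"rx": 0,"ry": 0,"rz": 1.44,"fingers": 1},{"x": -19,"y": 375,"z": -65,"rx": 0,"ry": 0,"rz": 1.44,"fingers": 1}]'

```text
time_s: 39.55
tool_pos: [0.4782, 0.0794, 0.1534]
tool_rot: [-180.0, 0.0, 91.9]
force: [-0.2, -0.3, -2.9]
grip_width: 0.0515
grasp_force: 25.0
```

```bash
python3 go.py 0.478 0.080 0.0937 92
```

```text
t 39.55 at [0.4782 0.0794 0.1534] [-1.7997e+02  4.0000e-02  9.1940e+01] q [ 45.   6. -59. 110.   5.  67. -15.]
shift mm [ 0.6 -0.1 59.7] rot [-0.     0.001 -0.001]
```

Lower to the coaster, release, rise.

>>> drive_tool --moves '[{"x": 0,"y": 0,"z": 15,"rx": 0,"ry": 0,"rz": 0,"fingers": 1},{"x": 0,"y": 0,"z": 35,"rx": 0,"ry": 0,"rz": 0,"fingers": 1},{"x": 0,"y": 0,"z": 50,"rx": 0,"ry": 0,"rz": 0,"fingers": 1},{"x": 0,"y": 0,"z": 57,"rx": 0,"ry": 0,"rz": 0,"fingers": 1},{"x": 0,"y": 0,"z": 59,"rx": 0,"ry": 0,"rz": 0,"fingers": 1},{"x": 0,"y": 0,"z": 60,"rx": 0,"ry": 0,"rz": 0,"fingers": 1},{"x": 0,"y": 0,"z": 60,"rx": 0,"ry": 0,"rz": 0,"fingers": 1},{"x": 0,"y": 0,"z": 60,"rx": 0,"ry": 0,"rz": 0,"fingers": 0.1},{"x": 0,"y": 0,"z": 60,"rx": 0,"ry": 0,"rz": 0,"fingers": -0.4},{"x": 0,"y": 0,"z": 60,"rx": 0,"ry": 0,"rz": 0,"fingers": -1},{"x": 0,"y": 0,"z": 60,"rx": 0,"ry": 0,"rz": 0,"fingers": -1},{"x": 0,"y": 0,"z": 60,"rx": 0,"ry": 0,"rz": 0,"fingers": -1},{"x": 0,"y": 0,"z": 45,"rx": 0,"ry": 0,"rz": 0,"fingers": -1},{"x": 0,"y": 0,"z": 15,"rx": 0,"ry": 0,"rz": 0,"fingers": -1},{"x": 0,"y": 0,"z": -25,"rx": 0,"ry": 0,"rz": 0,"fingers": -1},{"x": 0,"y": 0,"z": -65,"rx": 0,"ry": 0,"rz": 0,"fingers": -1},{"x": 0,"y": 0,"z": -77,"rx": 0,"ry": 0,"rz": 0,"fingers": -1},{"x": 0,"y": 0,"z": -77,"rx": 0,"ry": 0,"rz": 0,"fingers": -1}]'

```text
time_s: 41.8
tool_pos: [0.4788, 0.0803, 0.2313]
tool_rot: [179.9, 0.1, 92.0]
force: [-0.7, -0.3, 0.5]
grip_width: 0.087
grasp_force: 0.0
```

```bash
python3 go.py 0.512 -0.299 0.23 174.5
```

```text
t 41.8 at [0.4788 0.0803 0.2313] [1.7991e+02 5.0000e-02 9.2000e+01] q [ 48.   0. -60. 104.   0.  76. -10.]
shift mm [-380.3   20.     1.7] rot [ 1.00e-03  2.00e-03 -1.44e+00]
```

>>> drive_tool --moves '[{"x": -15,"y": 1,"z": 0,"rx": 0,"ry": 0,"rz": -0.06,"fingers": -1},{"x": -47,"y": 2,"z": 0,"rx": 0,"ry": 0,"rz": -0.18,"fingers": -1},{"x": -85,"y": 4,"z": 0,"rx": 0,"ry": 0,"rz": -0.33,"fingers": -1},{"x": -125,"y": 6,"z": 0,"rx": 0,"ry": 0,"rz": -0.48,"fingers": -1},{"x": -165,"y": 9,"z": 0,"rx": 0,"ry": 0,"rz": -0.64,"fingers": -1},{"x": -205,"y": 11,"z": 0,"rx": 0,"ry": 0,"rz": -0.79,"fingers": -1},{"x": -245,"y": 13,"z": 0,"rx": 0,"ry": 0,"rz": -0.94,"fingers": -1},{"x": -285,"y": 15,"z": 0,"rx": 0,"ry": 0,"rz": -1.1,"fingers": -1},{"x": -325,"y": 17,"z": 0,"rx": 0,"ry": 0,"rz": -1.25,"fingers": -1},{"x": -358,"y": 19,"z": 0,"rx": 0,"ry": 0,"rz": -1.37,"fingers": -1},{"x": -375,"y": 20,"z": 1,"rx": 0,"ry": 0,"rz": -1.43,"fingers": -1},{"x": -380,"y": 20,"z": 1,"rx": 0,"ry": 0,"rz": -1.44,"fingers": -1},{"x": -380,"y": 20,"z": 1,"rx": 0,"ry": 0,"rz": -1.44,"fingers": -1},{"x": -380,"y": 20,"z": 1,"rx": 0,"ry": 0,"rz": -1.44,"fingers": -1}]'

```text
time_s: 43.55
tool_pos: [0.5119, -0.2973, 0.2294]
tool_rot: [180.0, -0.0, 174.6]
force: [-0.5, -0.1, -0.0]
grip_width: 0.0869
grasp_force: 0.0
```

```bash
python3 go.py 0.512 -0.299 0.0636 174.5
```

```text
t 43.55 at [ 0.5119 -0.2973  0.2294] [ 1.7999e+02 -2.0000e-02  1.7458e+02] q [ 66.  17. -46.  91.  12.  78. 103.]
shift mm [ -0.4  -1.7 165.8] rot [ 0.    -0.     0.001]
```

>>> drive_tool --moves '[{"x": 0,"y": -1,"z": 20,"rx": 0,"ry": 0,"rz": 0,"fingers": -1},{"x": 0,"y": -1,"z": 50,"rx": 0,"ry": 0,"rz": 0,"fingers": -1},{"x": 0,"y": -1,"z": 80,"rx": 0,"ry": 0,"rz": 0,"fingers": -1},{"x": 0,"y": -1,"z": 110,"rx": 0,"ry": 0,"rz": 0,"fingers": -1},{"x": 0,"y": -1,"z": 137,"rx": 0,"ry": 0,"rz": 0,"fingers": -1},{"x": 0,"y": -1,"z": 157,"rx": 0,"ry": 0,"rz": 0,"fingers": -1},{"x": 0,"y": -1,"z": 165,"rx": 0,"ry": 0,"rz": 0,"fingers": -1},{"x": 0,"y": -1,"z": 166,"rx": 0,"ry": 0,"rz": 0,"fingers": -1},{"x": 0,"y": -1,"z": 166,"rx": 0,"ry": 0,"rz": 0,"fingers": -0.4},{"x": 0,"y": -1,"z": 166,"rx": 0,"ry": 0,"rz": 0,"fingers": 0},{"x": 0,"y": -1,"z": 166,"rx": 0,"ry": 0,"rz": 0,"fingers": 0.5},{"x": 0,"y": -1,"z": 166,"rx": 0,"ry": 0,"rz": 0,"fingers": 1},{"x": 0,"y": -1,"z": 166,"rx": 0,"ry": 0,"rz": 0,"fingers": 1},{"x": 0,"y": -1,"z": 166,"rx": 0,"ry": 0,"rz": 0,"fingers": 1}]'

```text
time_s: 45.3
tool_pos: [0.5118, -0.3001, 0.064]
tool_rot: [-180.0, 0.0, 174.5]
force: [0.2, -0.6, 3.0]
grip_width: 0.059
grasp_force: 25.0
```

```bash
python3 go.py 0.4813 -0.005 0.128 92
```

```text
t 45.3 at [ 0.5118 -0.3001  0.064 ] [-1.7996e+02  3.0000e-02  1.7451e+02] q [ 63.  25. -43. 101.  19.  62.  98.]
shift mm [ 58.6 290.8 -64.3] rot [-0.00e+00  1.00e-03  1.44e+00]
```

>>> drive_tool --moves '[{"x": 0,"y": 0,"z": -10,"rx": 0,"ry": 0,"rz": 0,"fingers": 1},{"x": 0,"y": 0,"z": -30,"rx": 0,"ry": 0,"rz": 0,"fingers": 1},{"x": 0,"y": 0,"z": -53,"rx": 0,"ry": 0,"rz": 0,"fingers": 1},{"x": 2,"y": 8,"z": -65,"rx": 0,"ry": 0,"rz": 0.03,"fingers": 1},{"x": 6,"y": 28,"z": -65,"rx": 0,"ry": 0,"rz": 0.12,"fingers": 1},{"x": 11,"y": 53,"z": -65,"rx": 0,"ry": 0,"rz": 0.25,"fingers": 1},{"x": 17,"y": 82,"z": -65,"rx": 0,"ry": 0,"rz": 0.4,"fingers": 1},{"x": 23,"y": 112,"z": -65,"rx": 0,"ry": 0,"rz": 0.56,"fingers": 1},{"x": 29,"y": 142,"z": -65,"rx": 0,"ry": 0,"rz": 0.72,"fingers": 1},{"x": 35,"y": 172,"z": -65,"rx": 0,"ry": 0,"rz": 0.88,"fingers": 1},{"x": 41,"y": 202,"z": -65,"rx": 0,"ry": 0,"rz": 1.04,"fingers": 1},{"x": 47,"y": 232,"z": -65,"rx": 0,"ry": 0,"rz": 1.2,"fingers": 1},{"x": 53,"y": 260,"z": -65,"rx": 0,"ry": 0,"rz": 1.33,"fingers": 1},{"x": 57,"y": 280,"z": -65,"rx": 0,"ry": 0,"rz": 1.41,"fingers": 1},{"x": 59,"y": 289,"z": -65,"rx": 0,"ry": 0,"rz": 1.44,"fingers": 1},{"x": 59,"y": 291,"z": -65,"rx": 0,"ry": 0,"rz": 1.44,"fingers": 1},{"x": 59,"y": 291,"z": -65,"rx": 0,"ry": 0,"rz": 1.44,"fingers": 1},{"x": 59,"y": 291,"z": -65,"rx": 0,"ry": 0,"rz": 1.44,"fingers": 1}]'

```text
time_s: 47.55
tool_pos: [0.4806, -0.005, 0.1285]
tool_rot: [-180.0, 0.0, 92.0]
force: [-0.0, -0.2, -2.2]
grip_width: 0.059
grasp_force: 25.0
```

```bash
python3 go.py 0.4813 -0.005 0.069 92
```

```text
t 47.55 at [ 0.4806 -0.005   0.1285] [-1.7999e+02  1.0000e-02  9.1960e+01] q [ 43.   5. -47. 112.   4.  64.  -4.]
shift mm [ 0.   0.7 59.5] rot [-0.     0.    -0.001]
```

>>> drive_tool --moves '[{"x": 0,"y": 0,"z": 15,"rx": 0,"ry": 0,"rz": 0,"fingers": 1},{"x": 0,"y": 0,"z": 35,"rx": 0,"ry": 0,"rz": 0,"fingers": 1},{"x": 0,"y": 0,"z": 50,"rx": 0,"ry": 0,"rz": 0,"fingers": 1},{"x": 0,"y": 0,"z": 57,"rx": 0,"ry": 0,"rz": 0,"fingers": 1},{"x": 0,"y": 0,"z": 59,"rx": 0,"ry": 0,"rz": 0,"fingers": 1},{"x": 0,"y": 0,"z": 60,"rx": 0,"ry": 0,"rz": 0,"fingers": 1},{"x": 0,"y": 0,"z": 60,"rx": 0,"ry": 0,"rz": 0,"fingers": 1},{"x": 0,"y": 0,"z": 60,"rx": 0,"ry": 0,"rz": 0,"fingers": 0.1},{"x": 0,"y": 0,"z": 60,"rx": 0,"ry": 0,"rz": 0,"fingers": -0.4},{"x": 0,"y": 0,"z": 60,"rx": 0,"ry": 0,"rz": 0,"fingers": -1},{"x": 0,"y": 0,"z": 60,"rx": 0,"ry": 0,"rz": 0,"fingers": -1},{"x": 0,"y": 0,"z": 60,"rx": 0,"ry": 0,"rz": 0,"fingers": -1},{"x": 0,"y": 0,"z": 45,"rx": 0,"ry": 0,"rz": 0,"fingers": -1},{"x": 0,"y": 0,"z": 15,"rx": 0,"ry": 0,"rz": 0,"fingers": -1},{"x": 0,"y": 0,"z": -25,"rx": 0,"ry": 0,"rz": 0,"fingers": -1},{"x": 0,"y": 0,"z": -65,"rx": 0,"ry": 0,"rz": 0,"fingers": -1},{"x": 0,"y": 0,"z": -95,"rx": 0,"ry": 0,"rz": 0,"fingers": -1},{"x": 0,"y": 0,"z": -102,"rx": 0,"ry": 0,"rz": 0,"fingers": -1},{"x": 0,"y": 0,"z": -102,"rx": 0,"ry": 0,"rz": 0,"fingers": -1}]'

```text
time_s: 49.92
tool_pos: [0.4807, -0.0044, 0.2306]
tool_rot: [180.0, 0.0, 92.0]
force: [0.3, -0.4, -1.3]
grip_width: 0.087
grasp_force: 0.0
```

```bash
python3 go.py 0.602 -0.307 0.23 174.5
```

```text
t 49.92 at [ 0.4807 -0.0044  0.2306] [1.7998e+02 3.0000e-02 9.2010e+01] q [ 45.  -1. -47. 105.  -1.  76.   1.]
shift mm [-306.7  110.7    0.8] rot [-0.00e+00  1.00e-03 -1.44e+00]
```

>>> drive_tool --moves '[{"x": -14,"y": 5,"z": 0,"rx": 0,"ry": 0,"rz": -0.06,"fingers": -1},{"x": -42,"y": 15,"z": 0,"rx": 0,"ry": 0,"rz": -0.19,"fingers": -1},{"x": -74,"y": 27,"z": 0,"rx": 0,"ry": 0,"rz": -0.34,"fingers": -1},{"x": -107,"y": 39,"z": 0,"rx": 0,"ry": 0,"rz": -0.5,"fingers": -1},{"x": -140,"y": 51,"z": 0,"rx": 0,"ry": 0,"rz": -0.66,"fingers": -1},{"x": -173,"y": 62,"z": 0,"rx": 0,"ry": 0,"rz": -0.82,"fingers": -1},{"x": -206,"y": 74,"z": 0,"rx": 0,"ry": 0,"rz": -0.98,"fingers": -1},{"x": -239,"y": 86,"z": 0,"rx": 0,"ry": 0,"rz": -1.13,"fingers": -1},{"x": -270,"y": 97,"z": 0,"rx": 0,"ry": 0,"rz": -1.28,"fingers": -1},{"x": -294,"y": 106,"z": 1,"rx": 0,"ry": 0,"rz": -1.39,"fingers": -1},{"x": -305,"y": 110,"z": 1,"rx": 0,"ry": 0,"rz": -1.44,"fingers": -1},{"x": -307,"y": 111,"z": 1,"rx": 0,"ry": 0,"rz": -1.44,"fingers": -1},{"x": -307,"y": 111,"z": 1,"rx": 0,"ry": 0,"rz": -1.44,"fingers": -1},{"x": -307,"y": 111,"z": 1,"rx": 0,"ry": 0,"rz": -1.44,"fingers": -1}]'

```text
time_s: 51.68
tool_pos: [0.6023, -0.3062, 0.2294]
tool_rot: [180.0, -0.0, 174.6]
force: [0.4, 0.0, 0.5]
grip_width: 0.0872
grasp_force: 0.0
```

```bash
python3 go.py 0.602 -0.307 0.0886 174.5
```

```text
t 51.67 at [ 0.6023 -0.3062  0.2294] [ 1.7999e+02 -3.0000e-02  1.7457e+02] q [ 55.  27. -43.  78.  19.  82.  97.]
shift mm [  0.2  -0.8 140.8] rot [ 0.    -0.     0.001]
```

>>> drive_tool --moves '[{"x": 0,"y": 0,"z": 20,"rx": 0,"ry": 0,"rz": 0,"fingers": -1},{"x": 0,"y": 0,"z": 45,"rx": 0,"ry": 0,"rz": 0,"fingers": -1},{"x": 0,"y": 0,"z": 75,"rx": 0,"ry": 0,"rz": 0,"fingers": -1},{"x": 0,"y": 0,"z": 100,"rx": 0,"ry": 0,"rz": 0,"fingers": -1},{"x": 0,"y": 0,"z": 122,"rx": 0,"ry": 0,"rz": 0,"fingers": -1},{"x": 0,"y": 0,"z": 135,"rx": 0,"ry": 0,"rz": 0,"fingers": -1},{"x": 0,"y": 0,"z": 140,"rx": 0,"ry": 0,"rz": 0,"fingers": -1},{"x": 0,"y": 0,"z": 141,"rx": 0,"ry": 0,"rz": 0,"fingers": -1},{"x": 0,"y": 0,"z": 141,"rx": 0,"ry": 0,"rz": 0,"fingers": -0.2},{"x": 0,"y": 0,"z": 141,"rx": 0,"ry": 0,"rz": 0,"fingers": 0.2},{"x": 0,"y": 0,"z": 141,"rx": 0,"ry": 0,"rz": 0,"fingers": 0.6},{"x": 0,"y": 0,"z": 141,"rx": 0,"ry": 0,"rz": 0,"fingers": 1},{"x": 0,"y": 0,"z": 141,"rx": 0,"ry": 0,"rz": 0,"fingers": 1},{"x": 0,"y": 0,"z": 141,"rx": 0,"ry": 0,"rz": 0,"fingers": 1}]'

```text
time_s: 53.42
tool_pos: [0.6024, -0.3077, 0.0888]
tool_rot: [-180.0, 0.0, 174.5]
force: [0.6, -0.9, 1.3]
grip_width: 0.053
grasp_force: 25.0
```

```bash
python3 go.py 0.4848 -0.0895 0.153 92
```

```text
t 53.42 at [ 0.6024 -0.3077  0.0888] [-1.7997e+02  2.0000e-02  1.7450e+02] q [ 55.  33. -41.  87.  23.  68.  94.]
shift mm [138.  205.9 -64.4] rot [-0.00e+00  1.00e-03  1.44e+00]
```

>>> drive_tool --moves '[{"x": 0,"y": 0,"z": -10,"rx": 0,"ry": 0,"rz": 0,"fingers": 1},{"x": 0,"y": 0,"z": -30,"rx": 0,"ry": 0,"rz": 0,"fingers": 1},{"x": 0,"y": 0,"z": -53,"rx": 0,"ry": 0,"rz": 0,"fingers": 1},{"x": 3,"y": 5,"z": -65,"rx": 0,"ry": 0,"rz": 0.04,"fingers": 1},{"x": 13,"y": 20,"z": -65,"rx": 0,"ry": 0,"rz": 0.15,"fingers": 1},{"x": 26,"y": 39,"z": -65,"rx": 0,"ry": 0,"rz": 0.28,"fingers": 1},{"x": 40,"y": 60,"z": -65,"rx": 0,"ry": 0,"rz": 0.43,"fingers": 1},{"x": 54,"y": 81,"z": -65,"rx": 0,"ry": 0,"rz": 0.58,"fingers": 1},{"x": 68,"y": 102,"z": -65,"rx": 0,"ry": 0,"rz": 0.74,"fingers": 1},{"x": 82,"y": 123,"z": -65,"rx": 0,"ry": 0,"rz": 0.9,"fingers": 1},{"x": 96,"y": 144,"z": -65,"rx": 0,"ry": 0,"rz": 1.06,"fingers": 1},{"x": 110,"y": 165,"z": -65,"rx": 0,"ry": 0,"rz": 1.21,"fingers": 1},{"x": 123,"y": 184,"z": -65,"rx": 0,"ry": 0,"rz": 1.34,"fingers": 1},{"x": 133,"y": 199,"z": -65,"rx": 0,"ry": 0,"rz": 1.42,"fingers": 1},{"x": 138,"y": 206,"z": -65,"rx": 0,"ry": 0,"rz": 1.44,"fingers": 1},{"x": 138,"y": 206,"z": -65,"rx": 0,"ry": 0,"rz": 1.44,"fingers": 1},{"x": 138,"y": 206,"z": -65,"rx": 0,"ry": 0,"rz": 1.44,"fingers": 1}]'

```text
time_s: 55.55
tool_pos: [0.485, -0.0899, 0.1537]
tool_rot: [180.0, 0.0, 92.0]
force: [-0.1, -0.3, -2.1]
grip_width: 0.0535
grasp_force: 25.0
```

```bash
python3 go.py 0.4848 -0.0895 0.0937 92
```

```text
t 55.55 at [ 0.485  -0.0899  0.1537] [1.7998e+02 2.0000e-02 9.1990e+01] q [ 45.   5. -39. 109.   3.  67.   7.]
shift mm [ 0.4 -0.2 60. ] rot [ 0.  0. -0.]
```

>>> drive_tool --moves '[{"x": 0,"y": 0,"z": 15,"rx": 0,"ry": 0,"rz": 0,"fingers": 1},{"x": 0,"y": 0,"z": 35,"rx": 0,"ry": 0,"rz": 0,"fingers": 1},{"x": 0,"y": 0,"z": 50,"rx": 0,"ry": 0,"rz": 0,"fingers": 1},{"x": 0,"y": 0,"z": 57,"rx": 0,"ry": 0,"rz": 0,"fingers": 1},{"x": 0,"y": 0,"z": 59,"rx": 0,"ry": 0,"rz": 0,"fingers": 1},{"x": 0,"y": 0,"z": 60,"rx": 0,"ry": 0,"rz": 0,"fingers": 1},{"x": 0,"y": 0,"z": 60,"rx": 0,"ry": 0,"rz": 0,"fingers": 1},{"x": 0,"y": 0,"z": 60,"rx": 0,"ry": 0,"rz": 0,"fingers": 0.1},{"x": 0,"y": 0,"z": 60,"rx": 0,"ry": 0,"rz": 0,"fingers": -0.4},{"x": 0,"y": 0,"z": 60,"rx": 0,"ry": 0,"rz": 0,"fingers": -1},{"x": 0,"y": 0,"z": 60,"rx": 0,"ry": 0,"rz": 0,"fingers": -1},{"x": 0,"y": 0,"z": 60,"rx": 0,"ry": 0,"rz": 0,"fingers": -1},{"x": 0,"y": 0,"z": 45,"rx": 0,"ry": 0,"rz": 0,"fingers": -1},{"x": 0,"y": 0,"z": 15,"rx": 0,"ry": 0,"rz": 0,"fingers": -1},{"x": 0,"y": 0,"z": -25,"rx": 0,"ry": 0,"rz": 0,"fingers": -1},{"x": 0,"y": 0,"z": -65,"rx": 0,"ry": 0,"rz": 0,"fingers": -1},{"x": 0,"y": 0,"z": -80,"rx": 0,"ry": 0,"rz": 0,"fingers": -1},{"x": 0,"y": 0,"z": -80,"rx": 0,"ry": 0,"rz": 0,"fingers": -1}]'

```text
time_s: 57.8
tool_pos: [0.4852, -0.0892, 0.2345]
tool_rot: [179.9, 0.1, 92.0]
force: [-0.7, -0.2, 0.4]
grip_width: 0.0865
grasp_force: 0.0
```

>>> drive_tool --moves '[{"x": -20,"y": 0,"z": 0,"rx": 0,"ry": 0,"rz": 0,"fingers": -1},{"x": -60,"y": 0,"z": 0,"rx": 0,"ry": 0,"rz": 0,"fingers": -1},{"x": -100,"y": 0,"z": 0,"rx": 0,"ry": 0,"rz": 0,"fingers": -1},{"x": -140,"y": 0,"z": 0,"rx": 0,"ry": 0,"rz": 0,"fingers": -1},{"x": -180,"y": -5,"z": 0,"rx": 0,"ry": 0,"rz": 0,"fingers": -1},{"x": -220,"y": -10,"z": 0,"rx": 0,"ry": 0,"rz": 0,"fingers": -1},{"x": -260,"y": -20,"z": 0,"rx": 0,"ry": 0,"rz": 0,"fingers": -1},{"x": -280,"y": -20,"z": 0,"rx": 0,"ry": 0,"rz": 0,"fingers": -1},{"x": -280,"y": -20,"z": 0,"rx": 0,"ry": 0,"rz": 0,"fingers": -1},{"x": -280,"y": -20,"z": 0,"rx": 0,"ry": 0,"rz": 0,"fingers": -1}]'

```text
time_s: 59.05
tool_pos: [0.4754, -0.3675, 0.2331]
tool_rot: [-180.0, -0.1, 92.2]
force: [-0.0, 0.3, 1.3]
grip_width: 0.0871
grasp_force: 0.0
```

```bash
python3 - <<'E'
from cell import vision
from h import *
c=vision.read_camera('scene');T=vision.read_camera('top')
P=dict(grn=((60,90,130),(263,291),(387,124),.144),yel=((20,36,120),(312,285),(350,119),.124),blu=((105,125,150),(362,278),(316,103),.149))
for k,((lo,hi,s),a,b,z) in P.items():
    for cam,sd in((T,a),(c,b)):
        H=cv2.cvtColor(cam['image'],cv2.COLOR_RGB2HSV);_,st,ce=comp(cv2.inRange(H,(lo,s,70),(hi,255,255))>0,sd);print(k,st,np.round(ce,1))
a=cv2.resize(T['image'][190:350,100:420],(640,320));b=cv2.resize(c['image'][80:220,260:540],(640,280))if 0 else cv2.resize(c['image'][80:220,240:520],(640,280*8//7))[:280]
cv2.imwrite('pics/v6.png',np.vstack([a,b])[:,:,::-1])
E
```

```text
grn [251 279  26  26 524] [263.5 291.2]
grn [380 116  18  20 225] [388.8 125.4]
yel [294 268  37  36 993] [312.5 285.2]
yel [338 110  24  24 437] [350.1 121.4]
blu [356 272  14  12 127] [362.3 277.3]
blu [311  99  10  13  82] [316.2 103.5]
```

View pics/v6.png

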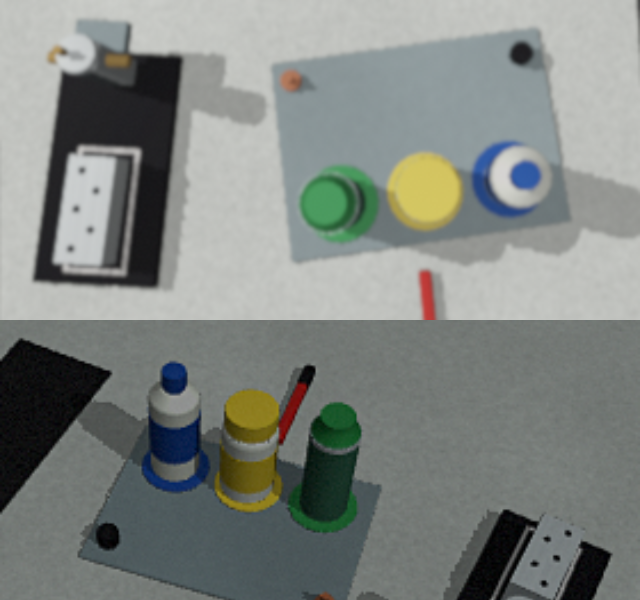

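The picture shows all three containers upright on the middle of their own coasters: caps at (330,200), (425,190) and (525,175), within a pixel of where they started. The block lies in the outline at (90,210) and the arm is clear. Handing in.

```bash
python3 -c "
from cell import workorder
print(workorder.sign_off())"
```

```text
the job is handed in; nothing more can be done
None
```

I handed the job in at about 59 s on the robot's clock (no verdict was returned): the final pictures show the block in the outline on the test stand, about 3 mm off centre, and all three containers upright on their own coasters. I never went near the probe, but I did not measure it again at the end.

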